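Clear the surveyor and set its rod on the stump

TASK

The surveyor in front of you is blocked by a finished jaw cast standing under its rod: move that cast into the shallow yellow tray, setting it down gently and upright. Then slide the work on its foot over the platen, without lifting it, until its metal stump stands centred under the tip of the rod, let go of it, and lower the rod by its knob gently until its spring tip rests on the top of the stump. Leave it resting there, and do not disturb the other things on the bench.

Things in the scene. Friction and masses are not known exactly. Their poses are not given: they have to be found in the camera images.
- surveyor: Dental surveyor, fixed. Origin on the bench, on the rod's axis; z up. Platen 12 mm thick, x -145 to 155, y -260 to 105 mm. Column 36 mm thick, 194 mm high, at (90, 78) mm; a level arm 20 mm wide, z 154 to 172 mm, runs from it to a head 30 mm in diameter round the rod, z 150 to 175 mm. Open below the head towards -x, so a tilted hand reaches in.
- rod: The surveyor's upright rod, 8 mm thick. It only slides up and down (at most 80 mm below its top position), with about 4 N of friction, and stays where it is left. Its knob at the top is 22 mm in diameter and 26 mm high. Its tip is a spring plunger, 5 mm thick, giving by up to 7 mm at 2 N per mm.
- rod_knob (a point): Centre of the rod's round knob, 141 mm above the plunger's free tip.
- rod_tip (a point): Lower end of the spring plunger. At the start 115 to 130 mm above the bench.
- worktable: The work, loose, 0.5 kg: a square steel foot 84 x 84 x 12 mm that slides on the platen, with a plaster jaw cast on it (66 x 62 mm, its top 34 mm above the foot's underside, a horseshoe of plaster teeth 7 mm higher). Origin at the centre of the foot's underside, z up; its upright fin handle lies on its -x side.
- fin_grip (a point): On the fin handle of the work, 34 mm above the foot's underside, 62 mm from the foot's centre along the work's -x. The fin is 12 mm thick (along the work's y), 26 mm long (along x), its top 14 mm above this point.
- spot (a point): Foot of the metal stump in the tooth row, on its axis, 34 mm above the underside of the work, at (13, 20) mm in the work's frame. The stump is a round steel post 10 mm in diameter, flat-topped, the tallest in the row; its top is 8 to 20 mm above this point, different from cast to cast. The next teeth are about 12 mm away and stand 7 mm above this point.
- loose_cast: Finished plaster jaw cast that stands under the rod, loose, about 0.2 kg: a block 54 (x) x 48 (y) x 34 mm high with flat upright sides and low teeth on top (42 mm in all; the teeth stay within the block's outline). Origin at the centre of its underside, z up.
- tray: Shallow open yellow tray, fixed, 220 (x) x 180 (y) x 26 mm high, walls 4 mm, floor 4 mm thick. Origin at the centre of its underside.
- wax_jar: Bystander: small amber jar, 38 mm diameter, 45 mm high, standing on the platen. Origin under its centre.
- brush: Bystander: brush 150 mm long lying on the bench.
- bur_block: Bystander: blue block 90 x 50 x 28 mm with rows of burs standing to 50 mm.
- mixing_bowl: Bystander: dark rubber bowl 100 mm wide, 55 mm high.
- powder_tin: Bystander: aluminium tin 40 mm diameter, 40 mm high, standing in the far end of the tray.
There are look-alikes about, which are no part of the job. What is shaped like the worktable but blue, purple or red is not meant.

How it is judged (in metres and radians):
On the way, in this order (a step that is already met when the one before it is completed fails the run):
1. the loose cast stands upright in the tray, let go (x of loose_cast in the frame of tray between -0.085 and 0.085 m and y of loose_cast in the frame of tray between -0.065 and 0.065 m and z of loose_cast in the frame of tray below 0.012 m and angle between loose_cast's own z axis and vertical below 0.15 rad and contact force between the fingers and loose_cast below 0.1 N and linear speed of loose_cast below 0.02 m/s), for 0.2 s.
2. the stump of the work stands within 3 mm of the line of the rod, at rest, let go, the rod not yet on it (horizontal distance between spot and rod_tip below 0.003 m and linear speed of worktable below 0.01 m/s and angle between worktable's own z axis and vertical below 0.05 rad and contact force between the fingers and worktable below 0.1 N and not (contact force between rod and worktable above 0.5 N)), for 0.2 s.
3. the spring tip rests on the stump (horizontal distance between spot and rod_tip below 0.003 m and linear speed of worktable below 0.01 m/s and angle between worktable's own z axis and vertical below 0.05 rad and contact force between rod and worktable above 0.5 N), for 0.2 s.
At the end, for the whole second after the job is handed in: The loose cast stands upright (within 0.15 rad) on the floor of the tray, its centre at least 25 mm from the tray's outer faces; the stump's axis is within 3 mm of the rod tip, the work flat on the platen and still; the rod's spring tip presses on it with more than 0.5 N; everything is let go (all of step 1 and all of step 3 and linear speed of rod below 0.01 m/s); the robot touches nothing.
It fails at once if the rod pressed on anything with more than 13 N (contact force between rod and worktable above 13 N or contact force between rod and loose_cast above 13 N).
It fails at once if the work lifted more than 8 mm off the platen or tipped (z of worktable in the frame of surveyor above 0.02 m or angle between worktable's own z axis and vertical above 0.2 rad).
It fails at once if the loose cast dropped into the tray from a height (falling freely over it faster than 0.45 m/s, a drop of over 10 mm) (x of loose_cast in the frame of tray between -0.085 and 0.085 m and y of loose_cast in the frame of tray between -0.065 and 0.065 m and z of loose_cast in the frame of tray below 0.3 m and contact force between the fingers and loose_cast below 0.1 N and linear speed of loose_cast above 0.45 m/s).
It fails at once if the loose cast tipped over (angle between loose_cast's own z axis and vertical above 0.8 rad).
It fails at once if a bystander moved by more than 30 mm (distance of any of wax_jar, brush, bur_block, mixing_bowl, powder_tin from where it was at the start of the episode above 0.03 m).
It also fails if it takes over 72 s, if anything falls off the work surface, if the arm or the gripper's body presses on something with over 40 N, if the wrist force passes 120 N, or if a joint passes its speed limit or range.

ROBOT

A 6-joint arm with a two-finger parallel gripper is mounted at the origin on the work surface. World frame = base frame: x ahead of the robot, y to its left, z up, the work surface at z = 0. Lengths are in m, angles in degrees, forces in N, time in s.
With the tool pointing down it reaches from about 0.25 to 0.725 m from the base axis. Payload 9.7 kg.
Tool frame: the origin (TCP) lies at the very end of the fingers, on their centre line; the grasp point (between the pads) lies 19 mm behind it (bot.pinch_z is the distance from the TCP to the grasp point, in m); x points along the fingers, z is the direction in which the jaws open and shut, and the axes are right-handed (so a half turn about x gives the same grasp; the last joint's range is limited). The gripper opens to 85 mm and grips with 20 to 120 N. Pads are 22 mm wide; open, the fingers measure 114 mm over their backs; the gripper's body (76 mm by 85 mm) begins 54 mm behind the grasp point. The pads swing forward as they close: fully open they stand 13 mm farther back than shut.
Start: joints at [-64.859, 4.979, 10.078, 95.1, 0, 90], TCP at [0.234, -0.498, 0.231] pointing down, gripper open.
Joint ranges: [-179.16, 179.16], [-48.56, 103.87], [-65.8, 70.77], [-126.05, 130.52], [-82.76, 87.17], [-180, 180]. Speed limits (degrees/s): [127.2, 127.2, 147.25, 180, 180, 180].

INTERFACE

Orientations are given as [roll, pitch, yaw] about the fixed x, y, z axes, in that order (R = Rz(yaw) Ry(pitch) Rx(roll)).
In Python, from workcell import bot gives the robot as it stands.
- The arm moves only by the tool play_rows, never from a script. Its argument "rows" is a list of rows, each a list of 3 entries, a list of its own where there are three numbers: the shift along the tool's x, y, z in cm, then the turn about the tool's x in degrees, then the finger opening in cm, from 0 to 8.54. A call has 1 to 12 rows; each row is the pose to reach, as a shift and turn from the pose commanded when the call began, along the tool's axes at that moment; what a row does not reach only later rows make up. A row lasts 1/12 s, in which the tool goes at most 41.7 mm and 7.16 degrees, less where a joint would pass 70% of its speed; a pose out of reach is approached as far as the arm can. A call with a gripper value outside its range is refused whole. The fingers move at their own pace and stop on an object; "squeeze" is the grip in N (left out, the last holds). Time passes only in rows, so rows that repeat a pose let the fingers close. It gives the time, the measured TCP pose, the force and the opening at its end, in the units of the state.
- bot.get_obs(): the state, without advancing time (a new reading comes with each control period).
- bot.camera(name): name is "scene" or "top" or "wrist"; returns (picture, depth): 420x560x3 uint8, blue, green, red; 420x560 float32, m along the optical axis (not along the pixel's ray), 0 where there is no reading.
- bot.camera_model(name): a dict with "fx", "fy", "cx", "cy" (pixels), "origin" and "attitude" of the camera in the world; the wrist camera has in their place "mount" (4x4, takes a point from camera to tool coordinates, whose origin is the TCP and whose axes are the tool frame's). Camera axes: x right, y down, z forward; pixel columns grow to the right and rows downward; lengths in m; the calibration is good to about 2 mm. A picture is of the moment at which its call begins: read the wrist's pose just before it. camera_model takes no time and is no camera call.
- bot.job_done(): hands the job in, once; it reports no verdict.
The state is a dict: "time": time; "q": joint angles; "qd": joint speeds; "joint_efforts": joint torques, N m; "ee_pos": TCP position; "tcp_rot": TCP orientation; "wrist_force": force on the tool from outside, world axes, zero at the start; "torque": the same for the moment, N m; "opening": finger opening in m.
Only numpy, scipy, OpenCV 4.12 (cv2) and the standard library are available. Lean on these libraries where they do the work, as an engineer would, in place of code of your own. Each camera call takes 0.05 s, during which the arm holds its last target.

## Working session

There is one attempt and no reset: what is moved stays moved. The work goes in short steps, Python scripts to look and compute and a tool call to move; the robot and the scene stay as the last step left them, time stands still between calls to the robot, and variables do not carry over. Pictures are saved under pics/ and viewed, and the job is handed in when it is done.

Besides the shell and the picture viewer there is one more tool, called after "Request:" by a JSON object that holds its "fn" and its "kwargs". play_rows: Moves the arm, as the interface text tells. Its arguments: {"type":"object","properties":{"rows":{"type":"array"},"squeeze":{"type":"number"}},"required":["rows"]}

```bash
ls; mkdir -p pics
cat > h.py <<'E'
import numpy as np, cv2
from scipy.spatial.transform import Rotation as R
from workcell import bot
E
python3 - <<'E'
from h import *
o=bot.get_obs();print(o)
for n in("scene","top"):
    p,d=bot.camera(n);cv2.imwrite(f"pics/{n}0.png",p);np.save(f"{n}0.npy",d)
for n in("scene","top","wrist"): print(n,bot.camera_model(n))
print(bot.pinch_z)
E
```

```text
pics
{'time': 0.0, 'q': array([-6.48585375e+01,  5.01044806e+00,  1.00332741e+01,  9.51000119e+01,
       -8.18772501e-04,  9.00006959e+01]), 'qd': array([-0.00629679,  0.038027  ,  0.04096512,  0.04425047, -0.00806966,
        0.05674882]), 'joint_efforts': array([-1.07719210e-03, -5.20384991e+01,  4.64810407e+01,  1.61716773e-02,
       -1.24354742e-04,  9.15036580e-08]), 'ee_pos': array([ 0.23356406, -0.49767763,  0.23057876]), 'tcp_rot': array([-179.39154485,   89.9228098 ,  115.74922236]), 'wrist_force': array([ 0.55964438, -0.02623573,  0.54824078]), 'torque': array([-0.03390343,  0.01994367,  0.02362412]), 'opening': 0.08546564170390247}
scene {'fx': 467.8120539961694, 'fy': 467.8120539961694, 'cx': 285.6627396971301, 'cy': 214.51060292114101, 'origin': array([ 1.37898511, -0.34226966,  1.05185811]), 'attitude': array([-133.5815403 ,    0.28768643,   73.29595325])}
top {'fx': 480.227016961756, 'fy': 480.227016961756, 'cx': 278.1948615970912, 'cy': 215.6310059764434, 'origin': array([ 0.23915717, -0.11517632,  1.58650902]), 'attitude': array([-169.11599072,    0.24919904,  -88.92832331])}
wrist {'fx': 314.2854653015512, 'fy': 314.2854653015512, 'cx': 281.9155519858744, 'cy': 211.5176989242729, 'mount': array([[ 3.85997484e-05, -2.68469818e-01,  9.63288096e-01,
        -1.41860432e-01],
       [ 1.28246063e-03, -9.63287291e-01, -2.68469645e-01,
         6.72425956e-02],
       [ 9.99999177e-01,  1.24574192e-03,  3.07119324e-04,
         6.57435050e-04],
       [ 0.00000000e+00,  0.00000000e+00,  0.00000000e+00,
         1.00000000e+00]])}
0.0187
```

View pics/scene0.png

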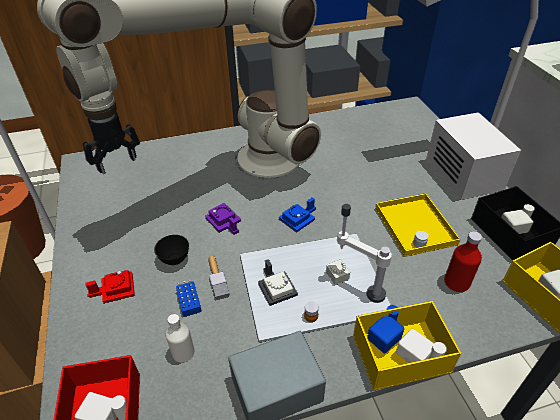

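View pics/top0.png

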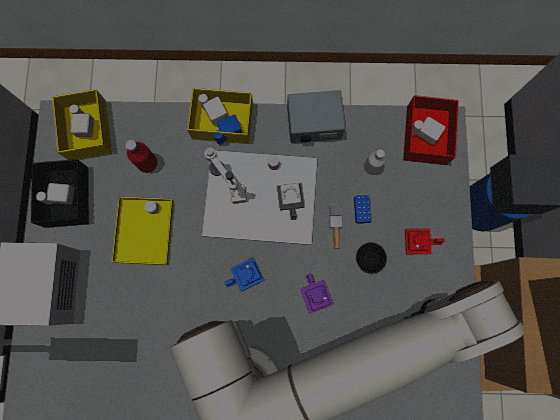

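The scene view shows the surveyor with its knob at (345,210), the white loose cast at (339,271), the white work at (278,286), the jar at (311,311) and the shallow tray at (418,222). The look-alikes are red (115,285), purple (223,217) and blue (298,215), plus the lidded bins. The white work on the platen fits the description, and I'll confirm it in a crop.

```bash
cat >> h.py <<'E'
def cam(n,o=None):
    m=bot.camera_model(n)
    if n=="wrist":
        T=np.eye(4);T[:3,:3]=R.from_euler('xyz',o['tcp_rot'],degrees=True).as_matrix();T[:3,3]=o['ee_pos'];T=T@m['mount']
    else:
        T=np.eye(4);T[:3,:3]=R.from_euler('xyz',m['attitude'],degrees=True).as_matrix();T[:3,3]=m['origin']
    return m,T
def cloud(n,d,o=None):
    m,T=cam(n,o)
    v,u=np.mgrid[:420,:560]
    P=np.stack([(u-m['cx'])/m['fx']*d,(v-m['cy'])/m['fy']*d,d],-1)
    W=P@T[:3,:3].T+T[:3,3]; W[d==0]=np.nan
    return W
def proj(n,p,o=None):
    m,T=cam(n,o)
    c=(np.asarray(p)-T[:3,3])@T[:3,:3]
    return np.stack([m['fx']*c[...,0]/c[...,2]+m['cx'],m['fy']*c[...,1]/c[...,2]+m['cy']],-1)
E
python3 - <<'E'
from h import *
s=cv2.imread("pics/scene0.png");t=cv2.imread("pics/top0.png")
cv2.imwrite("pics/sc.png",cv2.resize(s[190:340,230:430],None,fx=4,fy=4,interpolation=cv2.INTER_CUBIC))
cv2.imwrite("pics/tc.png",cv2.resize(t[140:280,100:350],None,fx=3.2,fy=3.2,interpolation=cv2.INTER_CUBIC))
W=cloud("scene",np.load("scene0.npy"));V=cloud("top",np.load("top0.npy"))
for n,u,v in[("knob",345,208),("cast",339,268),("work",278,284),("fin",267,264),("jar",311,306),("traymid",410,220),("platen",300,270)]:print(n,W[v,u].round(4))
for n,u,v in[("knob",213,155),("cast",238,195),("work",290,197),("fin",293,214),("jar",274,163),("traymid",140,230),("platen",250,225),('head',232,178)]:print(n,V[v,u].round(4))
E
```

```text
knob [0.619  0.0325 0.2778]
cast [0.6164 0.0361 0.0473]
work [ 0.6216 -0.1418  0.0486]
fin [ 0.5582 -0.1548  0.0644]
jar [ 0.7214 -0.0826  0.0585]
traymid [0.4625 0.3437 0.0025]
platen [ 0.5627 -0.0598  0.0104]
knob [0.6946 0.0989 0.1804]
cast [0.6025 0.031  0.0439]
work [ 0.5981 -0.1406  0.047 ]
fin [ 0.539  -0.1509  0.0584]
jar [ 0.7119 -0.0857  0.0521]
traymid [ 0.4869  0.3596 -0.001 ]
platen [ 0.5066 -0.0101  0.022 ]
head [0.6022 0.0298 0.2562]
```

View pics/sc.png

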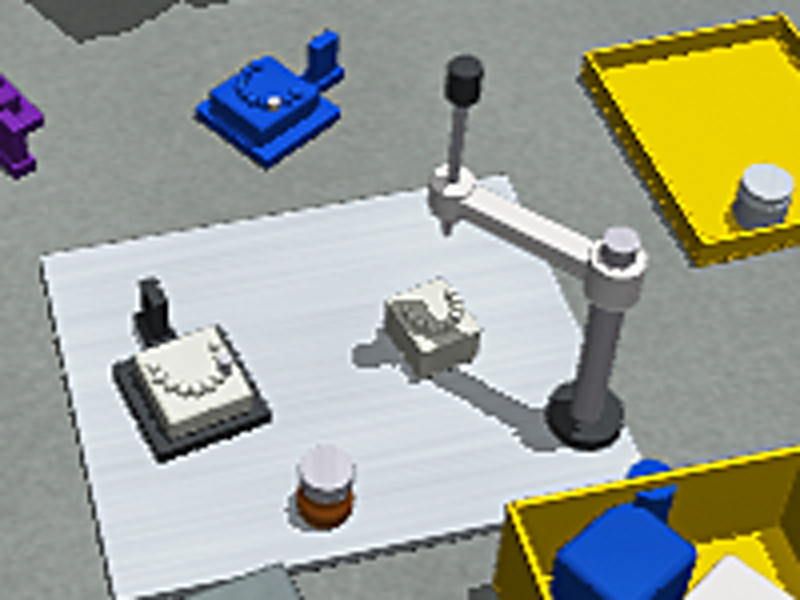

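View pics/tc.png

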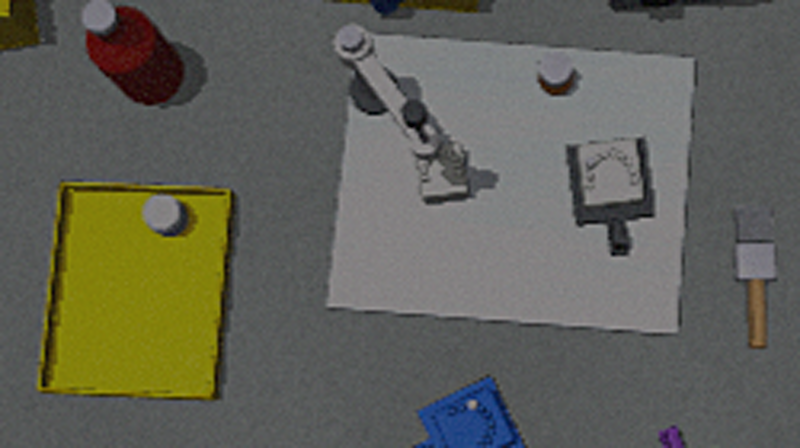

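The crops confirm it. The work is white with a dark fin (scene ≈ (267,264)) and a metal stump, at top (290,197). The loose cast stands under the rod. Next I'll fit the poses.

```bash
cat >> h.py <<'E'
def ray(n,uv,z,o=None):
    m,T=cam(n,o); uv=np.atleast_2d(np.asarray(uv,float))
    r=np.c_[(uv[:,0]-m['cx'])/m['fx'],(uv[:,1]-m['cy'])/m['fy'],np.ones(len(uv))]@T[:3,:3].T
    return T[:3,3]+r*((z-T[2,3])/r[:,2])[:,None]
E
python3 - <<'E'
from h import *
for n in("top","scene"):
    im=cv2.imread(f"pics/{n}0.png");W=cloud(n,np.load(f"{n}0.npy"))
    hsv=cv2.cvtColor(im,cv2.COLOR_BGR2HSV)
    thr=125 if n=="top" else 175
    print(n, hsv[225,250],hsv[235,200],hsv[270,300])
    thr=(105 if n=="top" else 165)
    m=((hsv[...,1]<60)&(hsv[...,2]>thr)&(W[...,2]<.05)&(W[...,2]>-.01)).astype(np.uint8)
    m[:, :190]=0;m[:,410:]=0;m[:130]=0;m[345:]=0
    k,l,st,c=cv2.connectedComponentsWithStats(m);i=1+st[1:,4].argmax();print(st[i])
    pts=np.argwhere(l==i)[:,::-1]
    h=cv2.convexHull(pts.astype(np.int32))[:,0]
    w=ray(n,h,.012)[:,:2]
    q=cv2.minAreaRect((w*1000).astype(np.float32));print(q);print(cv2.boxPoints(q).round(1).tolist())
    # tray: yellow
    m=((hsv[...,0]>20)&(hsv[...,0]<35)&(hsv[...,1]>150)&(W[...,0]<.62)&(W[...,0]>.25)&(W[...,1]<.5)&(W[...,1]>.15)).astype(np.uint8)
    k,l,st,c=cv2.connectedComponentsWithStats(m);i=1+st[1:,4].argmax();print('tray',st[i])
    h=np.argwhere(l==i)[:,::-1]
    w=ray(n,h,.026)[:,:2];q=cv2.minAreaRect((w*1000).astype(np.float32));print('z26',q)
    w=ray(n,h,.0)[:,:2];q=cv2.minAreaRect((w*1000).astype(np.float32));print('z0',q)
    # objects on platen
    for nm,lo,hi,xy in(("cast",.035,.07,(.61,.03)),("knobs",.2,.35,(.61,.03)),("work",.03,.07,(.61,-.14)),("jar",.04,.07,(.715,-.085))):
        b=(W[...,2]>lo)&(W[...,2]<hi)&(np.hypot(W[...,0]-xy[0],W[...,1]-xy[1])<.06)
        P=W[b];print(nm,len(P),np.median(P,0).round(4),P.min(0).round(3),P.max(0).round(3))
E
```

```text
top [150   2 129] [90  6 87] [90  6 88]
[ 202  150  115   94 7869]
((608.5090942382812, -39.682586669921875), (364.6195373535156, 298.2454528808594), 86.5693130493164)
[[448.70001220703125, -212.6999969482422], [746.5, -230.60000610351562], [768.2999877929688, 133.39999389648438], [470.6000061035156, 151.1999969482422]]
tray [ 112  197   62   68 3439]
z26 ((482.90362548828125, 343.32525634765625), (184.08505249023438, 220.88038635253906), 88.46829986572266)
z0 ((486.9647521972656, 350.9644470214844), (187.15213012695312, 224.5604705810547), 88.46832275390625)
cast 209 [0.6052 0.0281 0.0474] [0.58  0.005 0.036] [0.639 0.058 0.062]
knobs 64 [0.6053 0.0361 0.2745] [0.597 0.026 0.201] [0.619 0.046 0.282]
work 399 [ 0.6077 -0.1437  0.0463] [ 0.552 -0.184  0.03 ] [ 0.648 -0.101  0.064]
jar 95 [ 0.7175 -0.0826  0.056 ] [ 0.702 -0.099  0.041] [ 0.735 -0.069  0.066]
scene [ 71  13 152] [ 71  14 151] [102  17 220]
[ 240  237  151  103 8600]
((611.9420166015625, -39.09478759765625), (364.44586181640625, 298.97198486328125), 86.46884155273438)
[[451.5, -211.8000030517578], [749.9000244140625, -230.1999969482422], [772.4000244140625, 133.60000610351562], [474.0, 152.0]]
tray [ 375  193   85   64 3122]
z26 ((497.9952087402344, 340.02191162109375), (193.2017059326172, 239.54417419433594), 88.52685546875)
z0 ((475.66680908203125, 357.3143310546875), (198.0982666015625, 245.6153106689453), 88.52685546875)
cast 304 [0.6196 0.0299 0.0458] [0.586 0.006 0.035] [0.645 0.06  0.058]
knobs 145 [0.6148 0.0357 0.2625] [0.601 0.027 0.201] [0.623 0.049 0.278]
work 570 [ 0.6211 -0.145   0.0458] [ 0.552 -0.176  0.03 ] [ 0.652 -0.108  0.065]
jar 159 [ 0.7266 -0.0843  0.0567] [ 0.705 -0.1    0.04 ] [ 0.741 -0.067  0.061]
```

```bash
cat >> h.py <<'E'
def Rt(o): return R.from_euler('xyz',o['tcp_rot'],degrees=True).as_matrix()
def go(p,zdir=None,cmd=None):
    """cm shift in tool axes & turn for TCP target p (m), jaw axis along world angle zdir(deg)"""
    o=bot.get_obs();M=Rt(o)
    s=M.T@(np.asarray(p)-(o['ee_pos'] if cmd is None else cmd))*100
    a=np.degrees(np.arctan2(M[1,2],M[0,2]))
    t=None
    if zdir is not None: t=-((zdir-a+90)%180-90)   # tool x is down
    print('tcp',o['ee_pos'].round(4),'jaw',round(a,2),'q6',o['q'][5].round(1),'shift',s.round(2),'turn',t,'t',round(o['time'],2),'op',round(o['opening'],4),'F',o['wrist_force'].round(1))
E
python3 - <<'E'
from h import *
print(Rt(bot.get_obs()).round(3))
go([.45,-.0,.33],0)
go([.45,-.0,.33],90)
print(bot.camera_model('wrist')['mount'].round(2))
E
```

```text
[[-0.     0.905  0.425]
 [ 0.001  0.425 -0.905]
 [-1.     0.    -0.001]]
tcp [ 0.2336 -0.4977  0.2307] jaw -64.86 q6 90.0 shift [ -9.89  40.73 -35.87] turn -64.85940895274271 t 0.1 op 0.0853 F [0.9 1.3 1.1]
tcp [ 0.2336 -0.4977  0.2307] jaw -64.86 q6 90.0 shift [ -9.89  40.73 -35.87] turn 25.14059104725729 t 0.1 op 0.0853 F [0.9 1.3 1.1]
[[ 0.   -0.27  0.96 -0.14]
 [ 0.   -0.96 -0.27  0.07]
 [ 1.    0.    0.    0.  ]
 [ 0.    0.    0.    1.  ]]
```

Run:
```python
from h import *
go([.42,-.04,.30],90)
```

```text
tcp [ 0.2336 -0.4977  0.2307] jaw -64.86 q6 90.0 shift [ -6.89  36.32 -33.52] turn 25.14059104725729 t 0.1 op 0.0853 F [0.9 1.3 1.1]
```

Request:
{"fn": "play_rows", "kwargs": {"rows": [[[-7,36.3,-24.6],-80,8.5],[[-7,36.3,-24.6],-80,8.5],[[-7,36.3,-24.6],-80,8.5],[[-7,36.3,-24.6],-80,8.5],[[-7,36.3,-24.6],-80,8.5],[[-7,36.3,-24.6],-80,8.5],[[-7,36.3,-24.6],-80,8.5],[[-7,36.3,-24.6],-80,8.5],[[-7,36.3,-24.6],-80,8.5],[[-7,36.3,-24.6],-80,8.5],[[-7,36.3,-24.6],-80,8.5],[[-7,36.3,-24.6],-80,8.5]]}}

```text
time: 1.1
ee_pos: [0.4597, -0.1173, 0.3014]
tcp_rot: [44.5, 89.9, 60.3]
wrist_force: [0.8, -0.7, 0.5]
opening: 0.0851
```

Run:
```python
from h import *
go([.42,-.04,.30],90);print(bot.get_obs()['q'].round(1), Rt(bot.get_obs()).round(3))
```

```text
tcp [ 0.4597 -0.1173  0.3014] jaw 15.82 q6 59.8 shift [ 0.15  8.52 -1.71] turn -74.18123907344528 t 1.1 op 0.0851 F [ 0.8 -0.7  0.5]
[-1.430e+01 -3.200e+00  9.800e+00  1.029e+02  1.000e-01  5.980e+01] [[ 0.001 -0.273  0.962]
 [ 0.001  0.962  0.273]
 [-1.     0.001  0.001]]
```

Request:
{"fn": "play_rows", "kwargs": {"rows": [[[0,8.5,-1.7],-74,8.5],[[0,8.5,-1.7],-74,8.5],[[0,8.5,-1.7],-74,8.5],[[0,8.5,-1.7],-74,8.5],[[0,8.5,-1.7],-74,8.5],[[0,8.5,-1.7],-74,8.5],[[0,8.5,-1.7],-74,8.5],[[0,8.5,-1.7],-74,8.5],[[0,8.5,-1.7],-74,8.5],[[0,8.5,-1.7],-74,8.5],[[0,8.5,-1.7],-74,8.5],[[0,8.5,-1.7],-74,8.5]]}}

```text
time: 2.1
ee_pos: [0.4189, -0.0437, 0.301]
tcp_rot: [93.6, 90.0, -177.2]
wrist_force: [0.1, 0.5, -0.5]
opening: 0.0854
```

```bash
cat >> h.py <<'E'
def snap(name):
    o=bot.get_obs();p,d=bot.camera("wrist");cv2.imwrite(f"pics/{name}.png",p);np.savez(f"{name}.npz",d=d,ee=o['ee_pos'],rot=o['tcp_rot'])
    return p,d,o
def load(name):
    z=np.load(f"{name}.npz");return cv2.imread(f"pics/{name}.png"),z['d'],dict(ee_pos=z['ee'],tcp_rot=z['rot'])
E
python3 - <<'E'
from h import *
snap("w1");go([.42,-.04,.30],90)
E
```

```text
tcp [ 0.419  -0.0436  0.301 ] jaw 89.03 q6 -5.0 shift [ 0.1  -0.1   0.37] turn -0.969886356597911 t 2.15 op 0.0849 F [-0.6  0.2 -0.1]
```

View pics/w1.png

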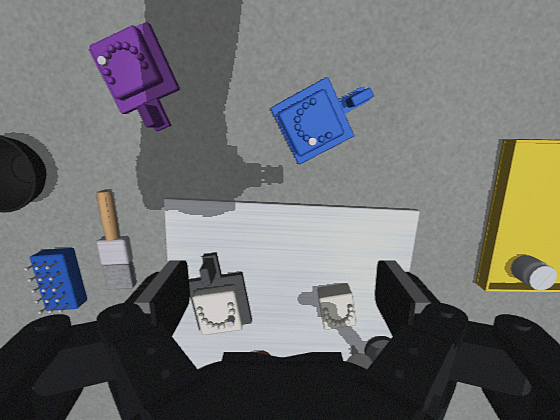

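The wrist view shows the work at (217,300) with its fin at (209,268), the cast at (336,303) and the tray on the right. Now for the fits.

Run:
```python
from h import *
p,d,o=load("w1");W=cloud("wrist",d,o)
print('platen z',np.nanmedian(W[220:250,280:380,2]), 'bench z',np.nanmedian(W[180:200,300:400,2]),'tray floor',np.nanmedian(W[180:240,515:550,2]))
hsv=cv2.cvtColor(p,cv2.COLOR_BGR2HSV)
def rect(nm,b,z):
    k,l,st,c=cv2.connectedComponentsWithStats(b.astype(np.uint8));i=1+st[1:,4].argmax()
    h=np.argwhere(l==i)[:,::-1];q=cv2.minAreaRect((ray("wrist",h,z,o)[:,:2]*1000).astype(np.float32));print(nm,st[i],q)
near=lambda x,y,r:np.hypot(W[...,0]-x,W[...,1]-y)<r
rect('cast',near(.61,.03,.06)&(W[...,2]>.036)&(W[...,2]<.065),.046)
rect('work',near(.615,-.143,.07)&(W[...,2]>.036)&(W[...,2]<.07)&(hsv[...,2]>110),.046)
rect('fin',near(.545,-.152,.035)&(W[...,2]>.045)&(W[...,2]<.08),.06)
P=W[near(.545,-.152,.035)&(W[...,2]>.05)&(W[...,2]<.08)];print(np.median(P,0),P.min(0),P.max(0))
b=(p[...,0]>100)&(p[...,1]>100)
c=p[240:340,170:390];cv2.imwrite("pics/w1c.png",cv2.resize(c,None,fx=3.6,fy=3.6,interpolation=cv2.INTER_CUBIC))
```

```text
platen z 0.011077871543776041 bench z -0.000856866751860641 tray floor 0.0030430499452299142
cast [ 318  291   38   39 1165] ((607.9544677734375, 31.76575469970703), (57.880035400390625, 47.65659713745117), 9.237320899963379)
work [ 192  291   50   44 1557] ((610.71435546875, -140.16835021972656), (64.89178466796875, 61.26722717285156), 7.971225261688232)
fin [199 264  14  22 230] ((543.6538696289062, -148.42259216308594), (30.628942489624023, 15.959824562072754), 7.831524848937988)
[ 0.54565343 -0.14978726  0.05860935] [ 0.53429424 -0.1579637   0.05000671] [ 0.55966468 -0.14328385  0.06134033]
```

View pics/w1c.png

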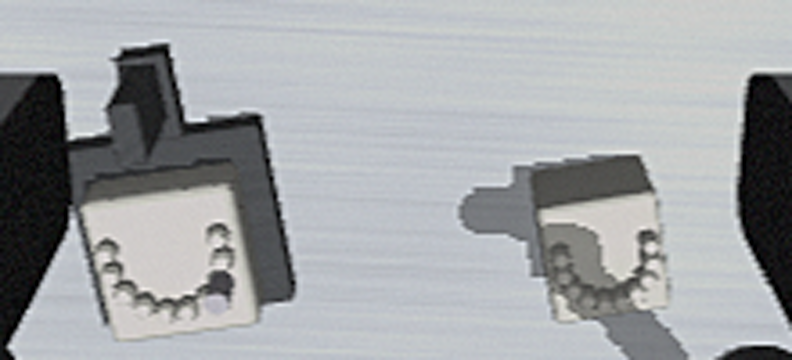

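Run:
```python
from h import *
p,d,o=load("w1");W=cloud("wrist",d,o)
T=(W-o['ee_pos'])@Rt(o)
b=(d>0)&(T[...,0]<.03)&(T[...,0]>-.2)
for xlo in np.arange(-.14,.02,.01):
    m=b&(T[...,0]>=xlo)&(T[...,0]<xlo+.01)
    if m.sum()>5:
        L=m&(T[...,2]<0);Rr=m&(T[...,2]>0)
        f=lambda q:(q.sum(),(T[q][:,2].min()*1000).round(),(T[q][:,2].max()*1000).round(),(T[q][:,1].min()*1000).round(),(T[q][:,1].max()*1000).round()) if q.sum() else None
        print(round(xlo,3),f(L),f(Rr))
```

```text
-0.11 (np.int64(81), np.float64(-23.0), np.float64(-8.0), np.float64(20.0), np.float64(21.0)) (np.int64(64), np.float64(7.0), np.float64(21.0), np.float64(20.0), np.float64(21.0))
-0.1 (np.int64(3911), np.float64(-59.0), np.float64(-0.0), np.float64(9.0), np.float64(21.0)) (np.int64(3821), np.float64(0.0), np.float64(30.0), np.float64(10.0), np.float64(21.0))
-0.09 (np.int64(6758), np.float64(-67.0), np.float64(-0.0), np.float64(-3.0), np.float64(19.0)) (np.int64(6290), np.float64(0.0), np.float64(65.0), np.float64(-3.0), np.float64(19.0))
-0.08 (np.int64(5540), np.float64(-75.0), np.float64(-0.0), np.float64(-12.0), np.float64(18.0)) (np.int64(5322), np.float64(0.0), np.float64(73.0), np.float64(-12.0), np.float64(18.0))
-0.07 (np.int64(5937), np.float64(-76.0), np.float64(-33.0), np.float64(-13.0), np.float64(17.0)) (np.int64(5933), np.float64(31.0), np.float64(75.0), np.float64(-13.0), np.float64(17.0))
-0.06 (np.int64(1030), np.float64(-74.0), np.float64(-41.0), np.float64(3.0), np.float64(15.0)) (np.int64(1014), np.float64(39.0), np.float64(72.0), np.float64(3.0), np.float64(15.0))
-0.05 (np.int64(831), np.float64(-57.0), np.float64(-43.0), np.float64(-7.0), np.float64(12.0)) (np.int64(860), np.float64(41.0), np.float64(55.0), np.float64(-7.0), np.float64(12.0))
-0.04 (np.int64(853), np.float64(-57.0), np.float64(-43.0), np.float64(-12.0), np.float64(12.0)) (np.int64(858), np.float64(41.0), np.float64(55.0), np.float64(-11.0), np.float64(12.0))
-0.03 (np.int64(686), np.float64(-57.0), np.float64(-43.0), np.float64(-11.0), np.float64(12.0)) (np.int64(684), np.float64(41.0), np.float64(56.0), np.float64(-11.0), np.float64(12.0))
-0.02 (np.int64(314), np.float64(-56.0), np.float64(-43.0), np.float64(-11.0), np.float64(12.0)) (np.int64(308), np.float64(41.0), np.float64(54.0), np.float64(-11.0), np.float64(12.0))
```

Run:
```python
from h import *
o=bot.get_obs();M=Rt(o)
for n in("scene","top"):
    p,d=bot.camera(n);cv2.imwrite(f"pics/{n}1.png",p);np.save(f"{n}1.npy",d)
    W=cloud(n,d);T=(W-o['ee_pos'])@M
    if n=="scene":
        P=W[(W[...,2]>.14)&(W[...,0]>.56)&(W[...,0]<.66)&(abs(W[...,1]-.037)<.03)]
        for z in np.arange(.1,.3,.01):
            q=P[(P[:,2]>z)&(P[:,2]<z+.01)]
            if len(q): print('rod',round(z,2),len(q),np.median(q,0).round(4),q.min(0).round(3),q.max(0).round(3))
    for x in np.arange(-.5,0,.02):
        m=(T[...,0]>=x)&(T[...,0]<x+.02)&(np.hypot(T[...,1],T[...,2])<.2)&(W[...,2]>.29)
        if m.sum()>5: print(n,round(x,2),m.sum(),'y',T[m][:,1].min().round(3),T[m][:,1].max().round(3),'z',T[m][:,2].min().round(3),T[m][:,2].max().round(3))
```

```text
rod 0.14 1 [0.618  0.0274 0.1497] [0.618 0.027 0.15 ] [0.618 0.027 0.15 ]
rod 0.15 33 [0.6255 0.0387 0.1569] [0.613 0.023 0.152] [0.659 0.063 0.16 ]
rod 0.16 70 [0.6368 0.0477 0.1652] [0.607 0.023 0.16 ] [0.66  0.065 0.17 ]
rod 0.17 142 [0.6234 0.0461 0.1733] [0.598 0.022 0.17 ] [0.659 0.066 0.178]
rod 0.18 9 [0.6132 0.0369 0.1828] [0.61  0.035 0.18 ] [0.616 0.04  0.189]
rod 0.19 9 [0.6143 0.0361 0.1946] [0.611 0.034 0.191] [0.617 0.04  0.2  ]
rod 0.2 9 [0.6125 0.0359 0.2029] [0.608 0.034 0.201] [0.615 0.043 0.207]
rod 0.21 8 [0.6131 0.0367 0.2128] [0.611 0.035 0.21 ] [0.617 0.041 0.217]
rod 0.22 10 [0.6144 0.0362 0.2251] [0.611 0.034 0.221] [0.616 0.039 0.23 ]
rod 0.23 9 [0.6128 0.0374 0.237 ] [0.61  0.034 0.232] [0.617 0.041 0.239]
rod 0.24 3 [0.6161 0.0348 0.2435] [0.614 0.033 0.242] [0.618 0.037 0.25 ]
rod 0.25 25 [0.6194 0.0344 0.2551] [0.608 0.027 0.251] [0.622 0.045 0.26 ]
rod 0.26 26 [0.6193 0.0326 0.2654] [0.606 0.026 0.26 ] [0.623 0.045 0.27 ]
rod 0.27 52 [0.613  0.0369 0.2755] [0.602 0.027 0.27 ] [0.623 0.049 0.278]
scene -0.44 94 y -0.058 -0.029 z -0.059 0.044
scene -0.42
[... 756 characters left out ...]
71
scene -0.08 290 y -0.022 0.015 z -0.074 0.073
scene -0.06 88 y -0.017 0.006 z -0.072 0.068
scene -0.04 85 y -0.013 0.005 z -0.056 0.057
scene -0.02 17 y -0.012 0.004 z -0.05 0.047
top -0.5 379 y -0.022 0.026 z -0.052 0.049
top -0.48 2691 y -0.046 0.075 z -0.059 0.056
top -0.46 2347 y -0.053 0.157 z -0.062 0.061
top -0.44 2146 y -0.049 0.199 z -0.062 0.059
top -0.42 674 y 0.003 0.198 z -0.062 0.064
top -0.4 155 y 0.052 0.196 z -0.047 0.07
top -0.38 11 y 0.042 0.195 z -0.048 -0.041
top -0.14 6 y -0.002 0.008 z -0.068 -0.053
top -0.12 92 y -0.011 0.015 z -0.071 -0.04
top -0.1 22 y -0.01 0.019 z -0.073 -0.04
top -0.08 40 y -0.013 0.018 z -0.076 -0.04
top -0.06 8 y -0.001 0.015 z -0.058 -0.044
```

View pics/scene1.png

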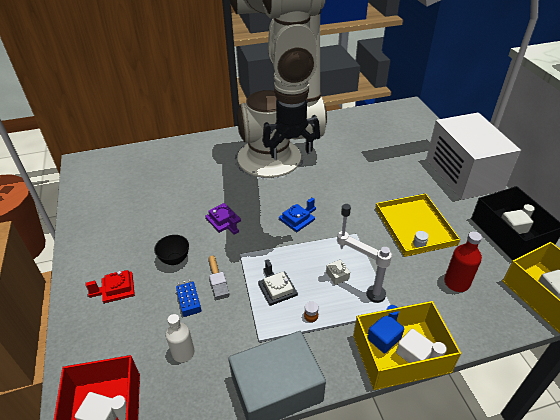

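Poses:
- Cast: (.608, .032), yaw 9°
- Work: (.610, -.140), yaw 8°
- Rod: about (.612, .037)

The moves keep the tool vertical, and upright the gripper body would hit the head before the pads reach the cast. So I'll grip the fin and slide the work. Its foot edge will nudge the cast out towards +y, and I can pick the cast up there from above.

Run:
```python
from h import *
go([.547,-.149,.12],97.9)
go([.547,-.149,.029],97.9)
```

```text
tcp [ 0.4191 -0.0436  0.3011] jaw 89.0 q6 -4.9 shift [ 18.11 -12.98 -10.32] turn -8.90141561977265 t 2.25 op 0.0849 F [ 0.8 -0.4 -0.2]
tcp [ 0.4191 -0.0436  0.3011] jaw 89.0 q6 -4.9 shift [ 27.21 -12.98 -10.32] turn -8.90141561977265 t 2.25 op 0.0849 F [ 0.8 -0.4 -0.2]
```

Request:
{"fn": "play_rows", "kwargs": {"rows": [[[3,-2.6,-2],-2,8.5],[[6,-5.2,-4],-4,8.5],[[9,-7.8,-6],-6,8.5],[[12,-10.4,-8],-8,8.5],[[15,-13,-10.3],-8.9,8.5],[[18.1,-13,-10.3],-8.9,8.5],[[18.1,-13,-10.3],-8.9,5],[[18.1,-13,-10.3],-8.9,5],[[18.1,-13,-10.3],-8.9,5],[[18.1,-13,-10.3],-8.9,5]]}}

```text
time: 3.08
ee_pos: [0.5482, -0.1481, 0.1231]
tcp_rot: [-112.1, 89.8, -14.1]
wrist_force: [0.3, 0.1, -1.2]
opening: 0.0501
```

Run:
```python
from h import *
snap("w2")
go([.547,-.149,.029],97.9)
```

```text
tcp [ 0.5483 -0.1481  0.1232] jaw 98.05 q6 -23.2 shift [ 9.42  0.17 -0.06] turn 0.15063509783824713 t 3.13 op 0.05 F [0.6 0.4 0.9]
```

View pics/w2.png

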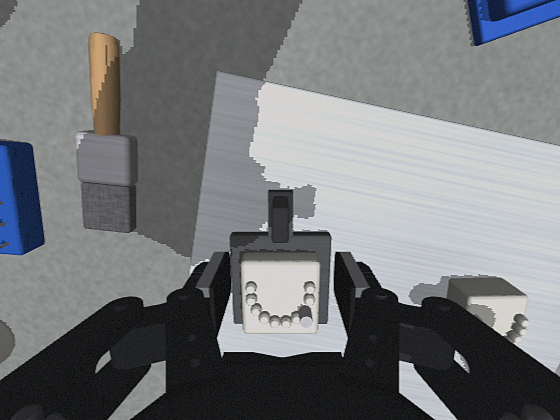

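Run:
```python
from h import *
p,d,o=load("w2");W=cloud("wrist",d,o);T=(W-o['ee_pos'])@Rt(o)
b=(W[...,2]>.052)&(W[...,2]<.07);b[:180]=0;b[245:]=0;b[:,:255]=0;b[:,310:]=0
P=T[b];print(len(P),np.median(P,0).round(4),P.min(0).round(4),P.max(0).round(4),np.median(W[b],0))
b=(W[...,2]>.015)&(W[...,2]<.03);b[:235]=0;b[:,:225]=0;b[:,340:]=0;b[260:]=0
P=T[b];print('foot',np.percentile(P,[1,50,99],axis=0).round(4))
```

```text
647 [ 0.0642  0.0025 -0.0027] [ 0.062  -0.0117 -0.0084] [0.071  0.0142 0.0035] [ 0.54609649 -0.15096109  0.05886879]
foot [[ 0.0939 -0.0398 -0.0436]
 [ 0.1001 -0.0278 -0.0023]
 [ 0.1018 -0.0191  0.0385]]
```

Request:
{"fn": "play_rows", "kwargs": {"rows": [[[2,0.1,-0.25],0,4],[[4,0.1,-0.25],0,4],[[6,0.1,-0.25],0,4],[[8,0.1,-0.25],0,4],[[9.4,0.1,-0.25],0,4],[[9.4,0.1,-0.25],0,4],[[9.4,0.1,-0.25],0,0],[[9.4,0.1,-0.25],0,0],[[9.4,0.1,-0.25],0,0],[[9.4,0.1,-0.25],0,0],[[9.4,0.1,-0.25],0,0],[[9.4,0.1,-0.25],0,0]], "squeeze": 30}}

```text
time: 4.13
ee_pos: [0.548, -0.151, 0.0286]
tcp_rot: [-104.4, 89.8, -6.3]
wrist_force: [-0.7, 2.4, 7.4]
opening: 0.0118
```

Run:
```python
from h import *
go([.547,.031,.029],97.9)
```

```text
tcp [ 0.548  -0.151   0.0286] jaw 98.05 q6 -23.5 shift [-0.05 -2.45 18.03] turn 0.14765480339551118 t 4.13 op 0.0118 F [-0.7  2.4  7.4]
```

Request:
{"fn": "play_rows", "kwargs": {"rows": [[[0,-0.14,1],0,0],[[0,-0.42,3],0,0],[[0,-0.7,5],0,0],[[0,-0.98,7],0,0],[[0,-1.19,8.5],0,0],[[0,-1.33,9.5],0,0],[[0,-1.47,10.5],0,0],[[0,-1.61,11.5],0,0],[[0,-1.75,12.5],0,0],[[0,-1.89,13.5],0,0],[[0,-1.96,14],0,0],[[0,-1.96,14],0,0]]}}

```text
time: 5.13
ee_pos: [0.5483, -0.009, 0.0286]
tcp_rot: [-103.0, 89.8, -4.9]
wrist_force: [-0.4, 1.1, 6.4]
opening: 0.0114
```

Run:
```python
from h import *
snap("w3");p,d=bot.camera("scene");cv2.imwrite("pics/s3.png",cv2.resize(p[180:340,220:440],None,fx=3.5,fy=3.5,interpolation=cv2.INTER_CUBIC))
go([.547,.026,.029],97.9)
```

```text
tcp [ 0.5483 -0.009   0.0286] jaw 98.07 q6 -9.0 shift [-0.04 -0.37  3.48] turn 0.16881285654139333 t 5.23 op 0.011 F [-0.1  2.8  6.7]
```

View pics/s3.png

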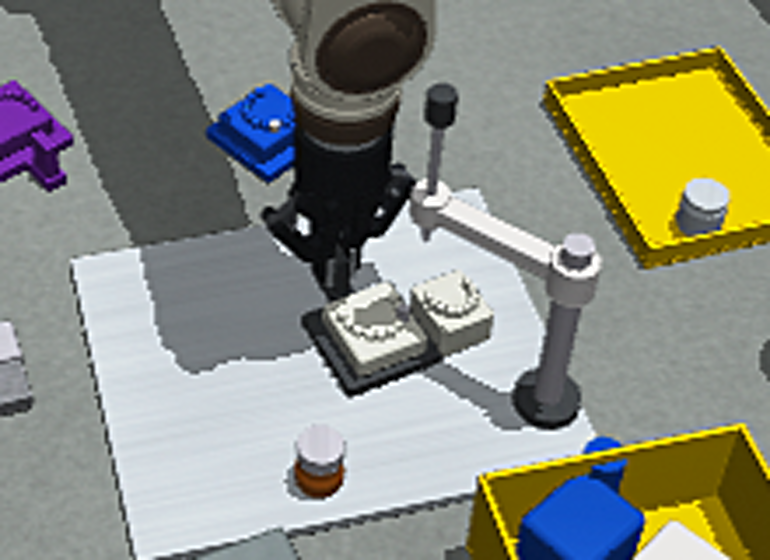

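View pics/w3.png

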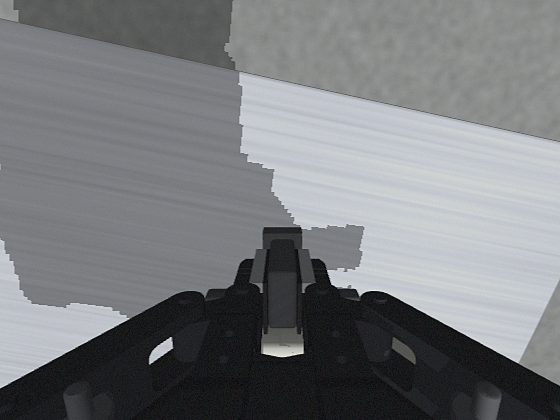

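Request:
{"fn": "play_rows", "kwargs": {"rows": [[[0,0.5,0.5],0,0],[[0,1.1,1],0,0],[[0,1.4,1.7],0,0],[[0,1.25,2.5],0,0],[[0,1.1,3.3],0,0],[[0,0.95,4.1],0,0],[[0,0.95,4.1],0,0]]}}

```text
time: 5.82
ee_pos: [0.5329, 0.0303, 0.0286]
tcp_rot: [-104.1, 89.8, -6.1]
wrist_force: [-0.0, -0.3, 8.5]
opening: 0.0118
```

Run:
```python
from h import *
p,d=bot.camera("scene");cv2.imwrite("pics/s4.png",cv2.resize(p[180:340,220:440],None,fx=3.5,fy=3.5,interpolation=cv2.INTER_CUBIC))
W=cloud("scene",d);b=(W[...,2]>.038)&(W[...,2]<.06)&(W[...,1]>.07)&(W[...,1]<.14)&(W[...,0]>.56)&(W[...,0]<.65);P=W[b];print(len(P),np.median(P,0),P.min(0),P.max(0))
go([.547,-.03,.029],97.9)
```

```text
274 [0.6119128  0.10310198 0.04627932] [0.57733793 0.07010593 0.03813045] [0.63579848 0.13214401 0.05916411]
tcp [0.5329 0.0303 0.0286] jaw 98.07 q6 -4.8 shift [-0.04 -0.55 -6.17] turn 0.16562780926587095 t 5.87 op 0.0116 F [0.1 1.5 8.3]
```

View pics/s4.png

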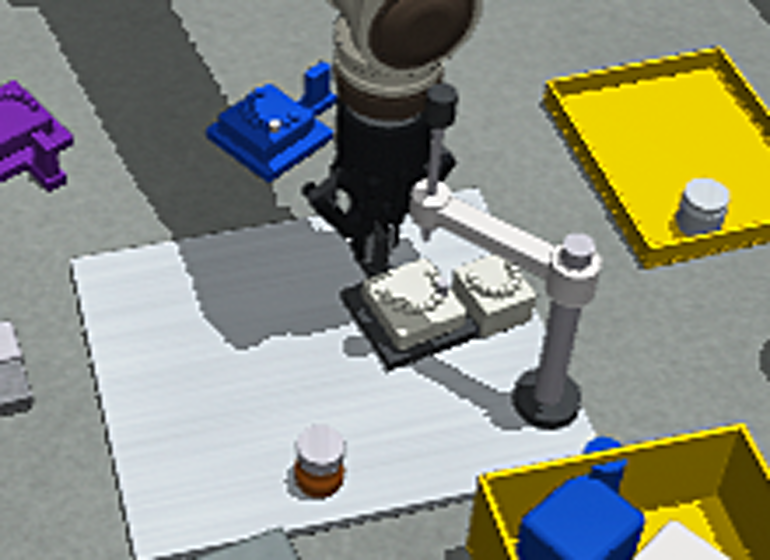

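Request:
{"fn": "play_rows", "kwargs": {"rows": [[[0,0.1,-1.5],0,0],[[0,0.2,-3],0,0],[[0,0.3,-4.5],0,0],[[0,0.35,-6],0,0],[[0,0.35,-6],0,0],[[0,0.35,-6],0,4],[[0,0.35,-6],0,4],[[0,0.35,-6],0,4],[[-3,0.35,-6],0,4],[[-7,0.35,-6],0,4],[[-11,0.35,-6],0,8.5],[[-15,0.35,-6],0,8.5]]}}

```text
time: 6.87
ee_pos: [0.5358, -0.0297, 0.1778]
tcp_rot: [74.6, 89.9, 172.7]
wrist_force: [1.0, 0.3, -0.1]
opening: 0.063
```

Run:
```python
from h import *
go([.50,.08,.25],95)
```

```text
tcp [ 0.5358 -0.0297  0.1778] jaw 98.08 q6 -11.3 shift [-7.22  2.01 11.37] turn 3.07582072190273 t 6.87 op 0.063 F [ 1.   0.3 -0.1]
```

Request:
{"fn": "play_rows", "kwargs": {"rows": [[[-2,2,1],0,8.5],[[-4,2.5,4],0,8.5],[[-5,2.5,7.5],0,8.5],[[-5,2.5,11],0,8.5],[[-5,2.5,12.5],0,8.5],[[-5,2.5,12.5],0,8.5]]}}

```text
time: 7.37
ee_pos: [0.4936, 0.0931, 0.2265]
tcp_rot: [-16.4, 90.0, 81.9]
wrist_force: [0.2, 0.5, -0.4]
opening: 0.0848
```

Run:
```python
from h import *
p,d,o=snap("w5");W=cloud("wrist",d,o)
b=(W[...,2]>.036)&(W[...,2]<.065)&(W[...,1]>.055)&(W[...,1]<.16)&(W[...,0]>.54)&(W[...,0]<.67)
k,l,st,c=cv2.connectedComponentsWithStats(b.astype(np.uint8));i=1+st[1:,4].argmax();print(st[i])
h=np.argwhere(l==i)[:,::-1];q=cv2.minAreaRect((ray("wrist",h,.046,o)[:,:2]*1000).astype(np.float32));print(q)
b=(W[...,2]>.042)&(W[...,2]<.048)&(l==i);P=W[b];print(np.percentile(P,[1,50,99],axis=0).round(4))
go([.58,.104,.15],98)
```

```text
[ 259  261   43   46 1849]
((599.6100463867188, 105.84254455566406), (56.682674407958984, 47.362693786621094), 8.320283889770508)
[[0.5754 0.0814 0.0424]
 [0.5958 0.1057 0.045 ]
 [0.6297 0.131  0.0473]]
tcp [0.4939 0.0916 0.2263] jaw 98.23 q6 2.3 shift [ 7.63 -8.7  -0.01] turn 0.23156957871023565 t 7.42 op 0.0851 F [-0.1 -1.1 -0.2]
```

View pics/w5.png

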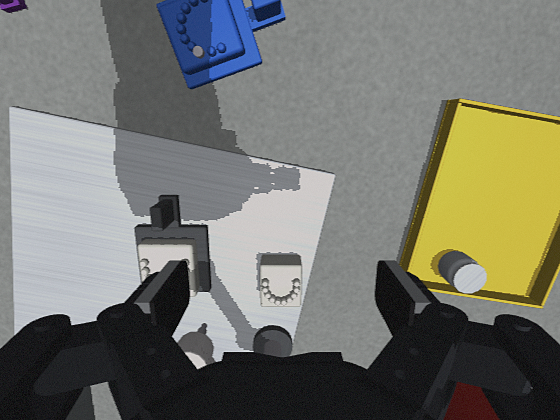

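Run:
```python
from h import *
go([.542,.098,.1],98.3)
go([.542,.098,.018],98.3)
go([.578,.103,.018],98.3)
```

```text
tcp [0.4939 0.0916 0.2263] jaw 98.23 q6 2.3 shift [12.63 -4.86 -0.06] turn -0.06843042128976151 t 7.42 op 0.0851 F [-0.1 -1.1 -0.2]
tcp [0.4939 0.0916 0.2263] jaw 98.23 q6 2.3 shift [20.83 -4.86 -0.06] turn -0.06843042128976151 t 7.42 op 0.0851 F [-0.1 -1.1 -0.2]
tcp [0.4939 0.0916 0.2263] jaw 98.23 q6 2.3 shift [20.83 -8.49 -0.08] turn -0.06843042128976151 t 7.42 op 0.0851 F [-0.1 -1.1 -0.2]
```

Request:
{"fn": "play_rows", "kwargs": {"rows": [[[4,-3,0],0,6.8],[[8,-4.8,0],0,6.8],[[12,-4.8,0],0,6.8],[[16,-4.8,0],0,6.8],[[19,-4.8,0],0,6.8],[[20.8,-4.8,0],0,6.8],[[20.8,-4.8,0],0,6.8],[[20.8,-4.8,0],0,6.8]]}}

```text
time: 8.08
ee_pos: [0.5413, 0.0959, 0.0178]
tcp_rot: [96.2, 89.9, -165.8]
wrist_force: [0.8, -0.3, 0.7]
opening: 0.068
```

Run:
```python
from h import *
snap("w6")
go([.578,.103,.018],98.3)
```

```text
tcp [0.5424 0.0963 0.0195] jaw 98.0 q6 2.1 shift [ 0.15 -3.62  0.17] turn -0.2953312785939488 t 8.13 op 0.0676 F [0.6 0.3 0.8]
```

View pics/w6.png

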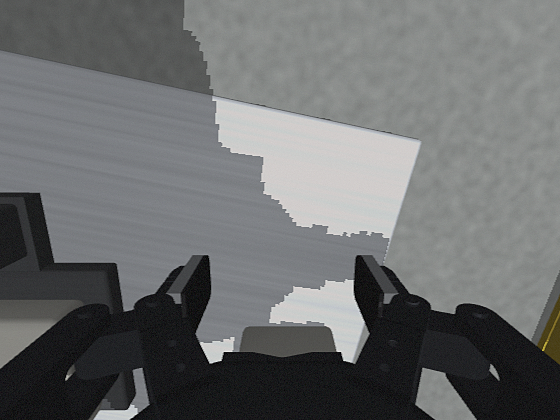

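Request:
{"fn": "play_rows", "kwargs": {"rows": [[[0,-1,0.1],0,6.8],[[0,-2,0.15],0,6.8],[[0,-3,0.15],0,6.8],[[0,-3.6,0.15],0,6.8],[[0,-3.6,0.15],0,6.8],[[0,-3.6,0.15],0,4],[[0,-3.6,0.15],0,4],[[0,-3.6,0.15],0,4],[[0,-3.6,0.15],0,4],[[0,-3.6,0.15],0,4]], "squeeze": 50}}

```text
time: 8.97
ee_pos: [0.5774, 0.1032, 0.0193]
tcp_rot: [-95.6, 89.9, 2.4]
wrist_force: [-1.5, -0.9, 6.1]
opening: 0.0467
```

Run:
```python
from h import *
p,d=bot.camera("scene");cv2.imwrite("pics/s7.png",cv2.resize(p[180:340,240:460],None,fx=3.5,fy=3.5,interpolation=cv2.INTER_CUBIC))
go([.45,.34,.11],90)
```

```text
tcp [0.5774 0.1033 0.0193] jaw 98.04 q6 2.1 shift [-9.08  9.29 25.22] turn 8.037721846263452 t 9.02 op 0.0471 F [-2.1 -0.5  6.4]
```

View pics/s7.png

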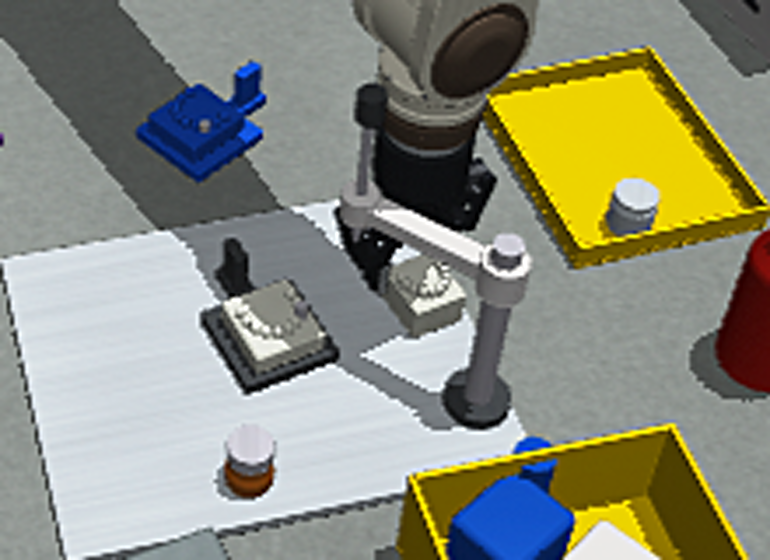

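Request:
{"fn": "play_rows", "kwargs": {"rows": [[[-0.2,0,0],0,4],[[-0.5,0,0],0,4],[[-0.5,1,0.1],0,4],[[-0.5,2.5,0.3],0,4],[[-0.5,4.5,0.6],0,4],[[-1.5,6.5,1],0,4],[[-3.5,8.5,2],0,4],[[-5.5,9.5,3.5],0,4],[[-7.5,10,5.5],0,4],[[-8.5,10.5,8],0,4],[[-8.5,11,10.5],0,4],[[-8.5,11.5,13],0,4]]}}

```text
time: 10.02
ee_pos: [0.4448, 0.217, 0.1043]
tcp_rot: [-70.1, 89.9, 27.9]
wrist_force: [0.7, 0.5, -3.1]
opening: 0.0472
```

Run:
```python
from h import *
p,d=bot.camera("scene");cv2.imwrite("pics/s8.png",cv2.resize(p[100:300,240:500],None,fx=3,fy=3,interpolation=cv2.INTER_CUBIC))
go([.42,.338,.105],90)
```

```text
tcp [0.4435 0.2201 0.1037] jaw 98.13 q6 18.2 shift [-0.1   0.66 12.01] turn 8.127292075637556 t 10.07 op 0.0469 F [-1.2  4.1 -3.6]
```

View pics/s8.png

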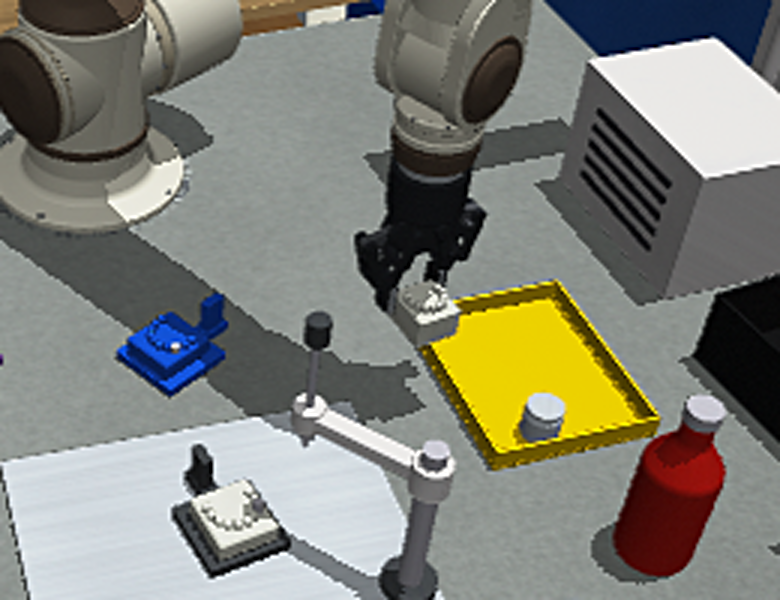

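Request:
{"fn": "play_rows", "kwargs": {"rows": [[[0,0.1,2],2,4],[[0,0.2,4.5],4,4],[[0,0.4,7.5],6,4],[[0,0.6,10],8,4],[[0,0.7,11.6],8,4],[[0.5,0.7,11.9],8,4],[[2,0.7,11.9],8,4],[[4,0.7,11.9],8,4],[[6,0.7,11.9],8,4],[[7,0.7,11.9],8,4],[[7.5,0.7,11.9],8,4],[[7.5,0.7,11.9],8,4]]}}

```text
time: 11.07
ee_pos: [0.4212, 0.332, 0.0273]
tcp_rot: [130.0, 89.9, -139.9]
wrist_force: [-0.1, -0.3, -3.0]
opening: 0.0469
```

Run:
```python
from h import *
go([.42,.338,.0115],90)
p,d,o=snap("w9")
W=cloud("wrist",d,o);print('floor',np.nanmedian(W[200:260,250:310,2]))
```

```text
tcp [0.4212 0.332  0.0273] jaw 90.03 q6 38.2 shift [1.58 0.12 0.61] turn 0.0257023281829305 t 11.07 op 0.0469 F [-0.1 -0.3 -3. ]
floor 0.003201741145359052
```

View pics/w9.png

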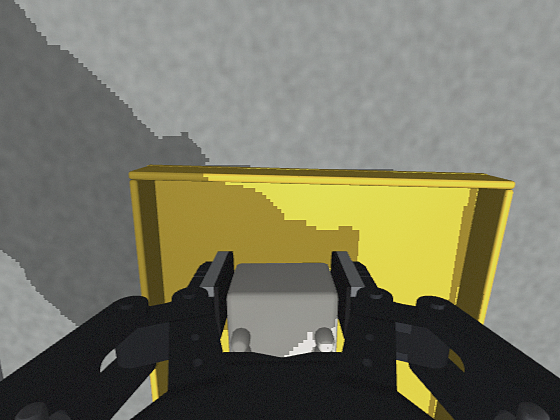

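Request:
{"fn": "play_rows", "kwargs": {"rows": [[[0.4,0,0.6],0,4],[[0.8,0,0.6],0,4],[[1.1,0,0.6],0,4],[[1.3,0,0.6],0,4],[[1.4,0,0.6],0,4],[[1.5,0,0.6],0,4],[[1.5,0,0.6],0,4]]}}

```text
time: 11.7
ee_pos: [0.4216, 0.3387, 0.0132]
tcp_rot: [141.3, 90.0, -128.7]
wrist_force: [0.4, -0.1, -2.7]
opening: 0.0468
```

Request:
{"fn": "play_rows", "kwargs": {"rows": [[[0.05,0,0],0,4],[[0.1,0,0],0,4],[[0.15,0,0],0,4],[[0.2,0,0],0,4],[[0.2,0,0],0,4]]}}

```text
time: 12.12
ee_pos: [0.4217, 0.3388, 0.0114]
tcp_rot: [-56.8, 90.0, 33.3]
wrist_force: [-0.2, -0.7, -1.8]
opening: 0.0467
```

Request:
{"fn": "play_rows", "kwargs": {"rows": [[[0.05,0,0],0,4],[[0.1,0,0],0,4],[[0.15,0,0],0,4],[[0.15,0,0],0,4]]}}

```text
time: 12.45
ee_pos: [0.4217, 0.3388, 0.0113]
tcp_rot: [-59.1, 90.0, 30.9]
wrist_force: [-5.0, -2.7, 11.2]
opening: 0.047
```

Contact is made. I'll open gently and then rise.

Request:
{"fn": "play_rows", "kwargs": {"rows": [[[0,0,0],0,5],[[0,0,0],0,5.3],[[0,0,0],0,5.8],[[0,0,0],0,6.2],[[0,0,0],0,6.5],[[0,0,0],0,6.5],[[-2,0,0],0,6.5],[[-5,0,0],0,6.5],[[-9,0,0],0,6.5],[[-13,0,0],0,6.5],[[-16,2,0],0,6.5]]}}

```text
time: 13.37
ee_pos: [0.4035, 0.3389, 0.1726]
tcp_rot: [-59.1, 89.8, 30.9]
wrist_force: [1.2, 0.4, 1.0]
opening: 0.0646
```

Run:
```python
from h import *
p,d,o=snap("w10")
for n in("scene",):
    p,d=bot.camera(n);cv2.imwrite(f"pics/{n}10.png",cv2.resize(p[160:340,200:480],None,fx=2.8,fy=2.8,interpolation=cv2.INTER_CUBIC));W=cloud(n,d)
    b=(W[...,2]>.028)&(W[...,2]<.06)&(W[...,0]<.50)&(W[...,0]>.38)&(W[...,1]>.28)&(W[...,1]<.4);P=W[b];print(np.median(P,0),P.min(0),P.max(0))
go([.5,-.03,.2],98)
```

```text
[0.4560368  0.33499586 0.03734859] [0.38076252 0.28719819 0.02804119] [0.47997397 0.37953288 0.050259  ]
tcp [0.4019 0.3401 0.1757] jaw 90.07 q6 40.2 shift [ -2.57  -9.78 -37.01] turn -7.928802919367143 t 13.47 op 0.0652 F [ 0.7 -0.   0. ]
```

View pics/scene10.png

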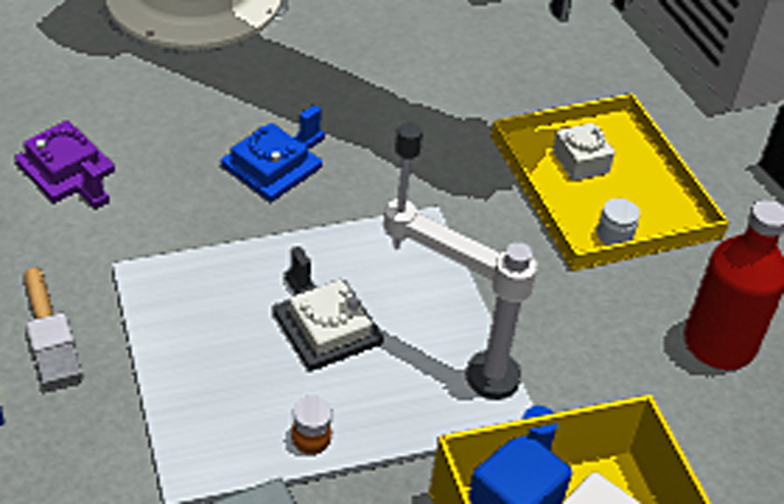

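View pics/w10.png

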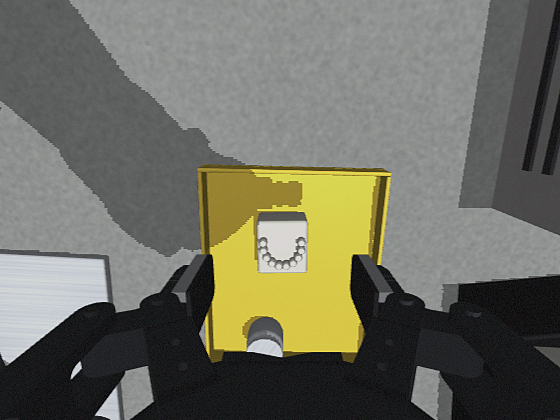

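The cast stands upright in the tray, at wrist (282,240) and clear of the tin. Next I'll take rod and stump measurements at close range.

Request:
{"fn": "play_rows", "kwargs": {"rows": [[[-3,0,-4],0,5],[[-6,0,-8],0,5],[[-7,0,-12],0,5],[[-7,0,-16],0,5],[[-7,0,-20],0,5],[[-7,0,-24],0,5],[[-7,-1,-28],0,5],[[-7,-3,-32],0,5],[[-7,-6,-36],0,5],[[-7,-9,-39.5],0,5],[[-7,-12,-42],0,5],[[-7,-15,-42.5],0,5]]}}

```text
time: 14.47
ee_pos: [0.5452, -0.0864, 0.2397]
tcp_rot: [-150.2, 90.0, -60.3]
wrist_force: [0.3, 0.6, 1.4]
opening: 0.0498
```

Request:
{"fn": "play_rows", "kwargs": {"rows": [[[0,0,0],0,5],[[0,0,0],0,5],[[0,0,0],0,5]]}}

```text
time: 14.72
ee_pos: [0.5446, -0.083, 0.2389]
tcp_rot: [78.6, 89.9, 168.6]
wrist_force: [0.0, 0.1, 0.5]
opening: 0.0495
```

Run:
```python
from h import *
p,d,o=snap("w11");go([.536,-.03,.12],98)
```

```text
tcp [ 0.5444 -0.0826  0.2398] jaw 90.06 q6 -8.7 shift [11.98  0.83  5.26] turn -7.937566157089748 t 14.77 op 0.0499 F [-0.1  0.3 -0. ]
```

View pics/w11.png

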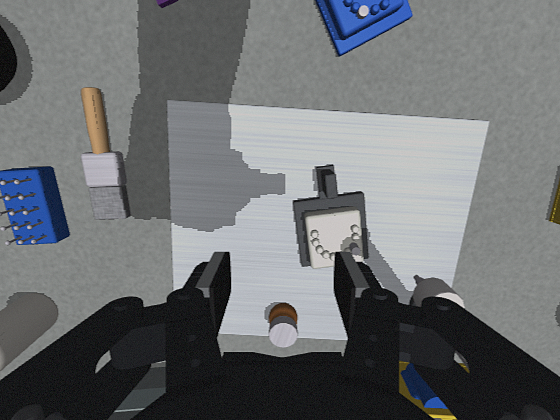

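Run:
```python
from h import *
p,d,o=load("w11");W=cloud("wrist",d,o)
cv2.imwrite("pics/w11c.png",cv2.resize(p[150:320,290:480],None,fx=4,fy=4,interpolation=cv2.INTER_CUBIC))
for v in range(268,296,2): print(v,[tuple((W[v,u]*1000).round().tolist()) if W[v,u,2]>.1 else None for u in range(410,430,3)])
```

```text
268 [None, None, None, None, None, None, None]
270 [None, None, None, None, None, None, None]
272 [None, None, None, None, None, None, None]
274 [None, None, None, None, None, None, None]
276 [None, (609.0, 35.0, 122.0), (607.0, 36.0, 125.0), None, None, None, None]
278 [None, (610.0, 35.0, 122.0), (608.0, 36.0, 127.0), (606.0, 36.0, 131.0), (606.0, 39.0, 131.0), (596.0, 32.0, 151.0), (596.0, 34.0, 150.0)]
280 [None, None, (608.0, 34.0, 131.0), (606.0, 35.0, 134.0), (598.0, 30.0, 150.0), (596.0, 30.0, 154.0), (595.0, 32.0, 155.0)]
282 [None, None, (609.0, 34.0, 132.0), (599.0, 27.0, 151.0), (598.0, 29.0, 152.0), (597.0, 30.0, 155.0), (597.0, 32.0, 156.0)]
284 [None, None, (612.0, 34.0, 131.0), (599.0, 26.0, 154.0), (599.0, 28.0, 154.0), (597.0, 29.0, 158.0), (597.0, 31.0, 158.0)]
286 [None, None, (603.0, 25.0, 151.0), (600.0, 25.0, 156.0), (599.0, 27.0, 157.0), (598.0, 28.0, 159.0), (597.0, 29.0, 162.0)]
288 [None, None, (603.0, 24.0, 153.0), (602.0, 26.0, 155.0), (600.0, 27.0, 158.0), (599.0, 27.0, 161.0), (599.0, 30.0, 161.0)]
290 [None, (607.0, 23.0, 151.0), (604.0, 24.0, 154.0), (603.0, 25.0, 158.0), (600.0, 25.0, 162.0), (599.0, 27.0, 163.0), (599.0, 28.0, 164.0)]
292 [None, (608.0, 23.0, 151.0), (606.0, 24.0, 155.0), (604.0, 24.0, 159.0), (602.0, 25.0, 161.0), (599.0, 25.0, 166.0), (599.0, 27.0, 167.0)]
294 [None, (610.0, 23.0, 151.0), (606.0, 23.0, 157.0), (605.0, 24.0, 160.0), (603.0, 25.0, 163.0), (601.0, 26.0, 166.0), (600.0, 27.0, 168.0)]
```

View pics/w11c.png

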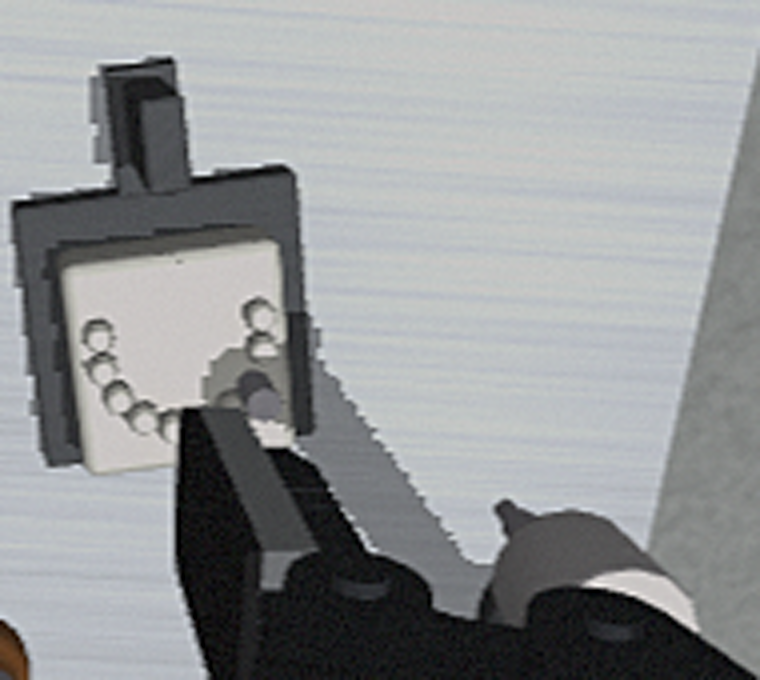

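```bash
cat >> h.py <<'E'
from scipy.optimize import least_squares
def axis(W,c0=(.611,.037)):
    out=[]
    for nm,r,zl,zh in(("head",.015,.153,.172),("plunger",.0025,.118,.1275)):
        b=(W[...,2]>zl)&(W[...,2]<zh)&(np.hypot(W[...,0]-c0[0],W[...,1]-c0[1])<r+.005)
        P=W[b][:,:2]
        if len(P)<5: print(nm,len(P));continue
        f=least_squares(lambda c:np.hypot(P[:,0]-c[0],P[:,1]-c[1])-r,c0,loss='soft_l1',f_scale=.001)
        print(nm,len(P),(f.x*1000).round(2),'rms',np.sqrt(np.mean(f.fun**2))*1000)
def stump(p,W,box):
    u0,v0,u1,v1=box
    Q=W[v0:v1,u0:u1].reshape(-1,3);c=p[v0:v1,u0:u1].reshape(-1,3)
    return Q,c
E
python3 - <<'E'
from h import *
p,d,o=load("w11");W=cloud("wrist",d,o);axis(W)
for v in range(240,258,2): print(v,[tuple((W[v,u]*1000).round().astype(int).tolist()) for u in range(346,366,3)])
E
```

```text
head 531 [609.86  37.77] rms 0.39924581620094596
plunger 22 [609.69  37.41] rms 0.327505246119569
240 [(603, -11, 45), (602, -8, 46), (602, -4, 46), (600, -2, 53), (603, 3, 45), (604, 7, 43), (611, 16, 23)]
242 [(605, -11, 46), (605, -7, 45), (605, -4, 46), (605, -1, 46), (605, 3, 46), (606, 7, 43), (614, 16, 22)]
244 [(608, -10, 44), (608, -7, 45), (605, -5, 51), (605, -2, 52), (607, 3, 46), (608, 7, 43), (616, 16, 23)]
246 [(611, -10, 44), (609, -8, 48), (606, -6, 55), (606, -3, 56), (610, 3, 46), (610, 7, 44), (619, 16, 24)]
248 [(611, -11, 48), (610, -8, 50), (607, -7, 59), (606, -4, 60), (606, 0, 60), (613, 7, 44), (621, 16, 23)]
250 [(613, -11, 49), (612, -8, 52), (609, -7, 61), (609, -4, 60), (608, -1, 61), (615, 7, 44), (623, 16, 24)]
252 [(534, -54, 245), (533, -53, 246), (610, -7, 62), (611, -3, 60), (611, 0, 60), (618, 7, 44), (627, 17, 23)]
254 [(533, -55, 249), (533, -54, 249), (619, -3, 46), (614, -3, 60), (620, 4, 46), (621, 8, 43), (629, 17, 23)]
256 [(534, -55, 250), (533, -54, 251), (533, -53, 251), (622, 1, 45), (622, 4, 45), (623, 8, 44), (632, 17, 23)]
```

```bash
cat >> h.py <<'E'
def stumptop(W,c0,z=.0605,p=None):
    b=(abs(W[...,2]-z)<.0025)&(np.hypot(W[...,0]-c0[0],W[...,1]-c0[1])<.012)
    k,l,st,c=cv2.connectedComponentsWithStats(b.astype(np.uint8));i=1+st[1:,4].argmax()
    P=W[l==i];e=cv2.minEnclosingCircle((P[:,:2]*1000).astype(np.float32))
    print('stump n',len(P),'mean',(P.mean(0)*1000).round(2),'mid',((P.min(0)+P.max(0))*500).round(2),'circ',e, 'px',c[i].round(1))
E
python3 - <<'E'
from h import *
p,d,o=load("w11");W=cloud("wrist",d,o);stumptop(W,(.61,-.0035))
b=(W[...,2]>.052)&(W[...,2]<.07)&(np.hypot(W[...,0]-.536,W[...,1]+.03)<.025);print('fin',np.median(W[b],0),W[b].min(0),W[b].max(0))
# foot yaw: top plaster
b=(W[...,2]>.04)&(W[...,2]<.05)&(np.hypot(W[...,0]-.597,W[...,1]+.02)<.06)
h=np.argwhere(b)[:,::-1];print(cv2.minAreaRect((ray("wrist",h,.046,o)[:,:2]*1000).astype(np.float32)))
E
```

```text
stump n 60 mean [609.29  -3.58  60.16] mid [609.29  -3.63  60.23] circ ((609.4454345703125, -3.5359668731689453), 4.617893218994141) px [355.  250.5]
fin [ 0.53723756 -0.03365593  0.05893261] [ 0.52467671 -0.04031015  0.05220811] [ 0.55116967 -0.02586508  0.06102171]
((586.7135009765625, -26.885425567626953), (95.3040771484375, 61.07341384887695), 7.983676433563232)
```

Run:
```python
from h import *
go([.537,-.0335,.029],98)
```

```text
tcp [ 0.5444 -0.0826  0.2398] jaw 90.06 q6 -8.7 shift [21.08  0.72  4.91] turn -7.937566157089748 t 14.77 op 0.0499 F [-0.1  0.3 -0. ]
```

Request:
{"fn": "play_rows", "kwargs": {"rows": [[[2,0.4,2.5],-4,4],[[5,0.7,4.9],-8,4],[[9,0.7,4.9],-8,4],[[12,0.7,4.9],-8,4],[[12,0.7,4.9],-8,4],[[12,0.7,4.9],-8,4]]}}

```text
time: 15.27
ee_pos: [0.5366, -0.0333, 0.1204]
tcp_rot: [78.7, 90.0, 176.8]
wrist_force: [-0.0, 0.8, 0.7]
opening: 0.0401
```

Run:
```python
from h import *
p,d,o=snap("w12");W=cloud("wrist",d,o)
b=(W[...,2]>.052)&(W[...,2]<.07)&(np.hypot(W[...,0]-.537,W[...,1]+.033)<.025);P=(W[b]-o['ee_pos'])@Rt(o);print(P.min(0),P.max(0))
go([.537,-.0335,.029],98)
```

```text
[ 0.05942278 -0.01424452 -0.00553045] [0.06821765 0.01163994 0.00622548]
tcp [ 0.5378 -0.0337  0.1222] jaw 98.08 q6 -11.7 shift [9.32 0.1  0.03] turn 0.07683243260474626 t 15.32 op 0.0398 F [-0.9 -0.3  0.4]
```

Aligned on the fin. Descend and grip.

Request:
{"fn": "play_rows", "kwargs": {"rows": [[[2,0,0],0,4],[[4,0,0],0,4],[[6,0,0],0,4],[[8,0,0],0,4],[[9.2,0,0],0,4],[[9.2,0,0],0,4],[[9.2,0,0],0,0],[[9.2,0,0],0,0],[[9.2,0,0],0,0],[[9.2,0,0],0,0],[[9.2,0,0],0,0],[[9.2,0,0],0,0]], "squeeze": 30}}

```text
time: 16.32
ee_pos: [0.5391, -0.034, 0.03]
tcp_rot: [-95.9, 89.8, 2.2]
wrist_force: [-1.3, 0.8, 7.5]
opening: 0.0116
```

Run:
```python
from h import *
o=bot.get_obs()
go(o['ee_pos']+[.0004,.0412,0],98)
```

```text
tcp [ 0.5391 -0.034   0.03  ] jaw 98.04 q6 -11.7 shift [ 0.   -0.62  4.07] turn 0.03963485825802593 t 16.32 op 0.0116 F [-1.3  0.8  7.5]
```

Request:
{"fn": "play_rows", "kwargs": {"rows": [[[0,-0.1,0.5],0,0],[[0,-0.2,1.3],0,0],[[0,-0.35,2.2],0,0],[[0,-0.5,3.1],0,0],[[0,-0.58,3.8],0,0],[[0,-0.62,4.07],0,0],[[0,-0.62,4.07],0,0],[[0,-0.62,4.07],0,0],[[0,-0.62,4.07],0,0]]}}

```text
time: 17.07
ee_pos: [0.5398, 0.0073, 0.03]
tcp_rot: [-93.5, 89.8, 4.5]
wrist_force: [0.6, 2.0, 4.5]
opening: 0.0117
```

Run:
```python
from h import *
go([.5395,.0072,.03],98)
```

```text
tcp [0.5398 0.0073 0.03  ] jaw 98.04 q6 -7.3 shift [ 0.    0.03 -0.01] turn 0.04067343923397004 t 17.07 op 0.0117 F [0.6 2.  4.5]
```

Request:
{"fn": "play_rows", "kwargs": {"rows": [[[0,0,0],0,2],[[0,0,0],0,3.5],[[0,0,0],0,4],[[0,0,0],0,4],[[-3,0,0],0,4],[[-6,0.5,-1],0,4],[[-10,0.5,-4],0,4],[[-14,0.5,-7],0,4],[[-18,0,-9.5],3,4],[[-21,-0.5,-10],8,4],[[-21,-0.5,-10],8,4],[[-21,-0.5,-10],8,4]]}}

```text
time: 18.07
ee_pos: [0.5587, -0.0926, 0.2414]
tcp_rot: [-101.2, 89.7, -11.3]
wrist_force: [0.4, -0.6, -0.0]
opening: 0.0398
```

Run:
```python
from h import *
p,d,o=snap("w13");W=cloud("wrist",d,o);axis(W);stumptop(W,(.61,.037))
cv2.imwrite("pics/w13c.png",cv2.resize(p[150:320,290:480],None,fx=4,fy=4,interpolation=cv2.INTER_CUBIC))
p,d=bot.camera("scene");cv2.imwrite("pics/s13.png",cv2.resize(p[190:320,290:410],None,fx=4.5,fy=4.5,interpolation=cv2.INTER_CUBIC))
go([.545,-.085,.24],90)
```

```text
head 692 [610.05  37.86] rms 1.2154762479252361
plunger 21 [609.44  37.71] rms 0.31656466950727985
stump n 65 mean [610.34  35.82  60.15] mid [610.17  35.88  60.2 ] circ ((610.3366088867188, 36.15996551513672), 5.219142436981201) px [400.5 237.3]
tcp [ 0.5574 -0.0913  0.2374] jaw 90.04 q6 -9.3 shift [-0.26  1.23  0.63] turn 0.03739711702191073 t 18.17 op 0.04 F [-0.1  0.3 -1.4]
```

View pics/w13c.png

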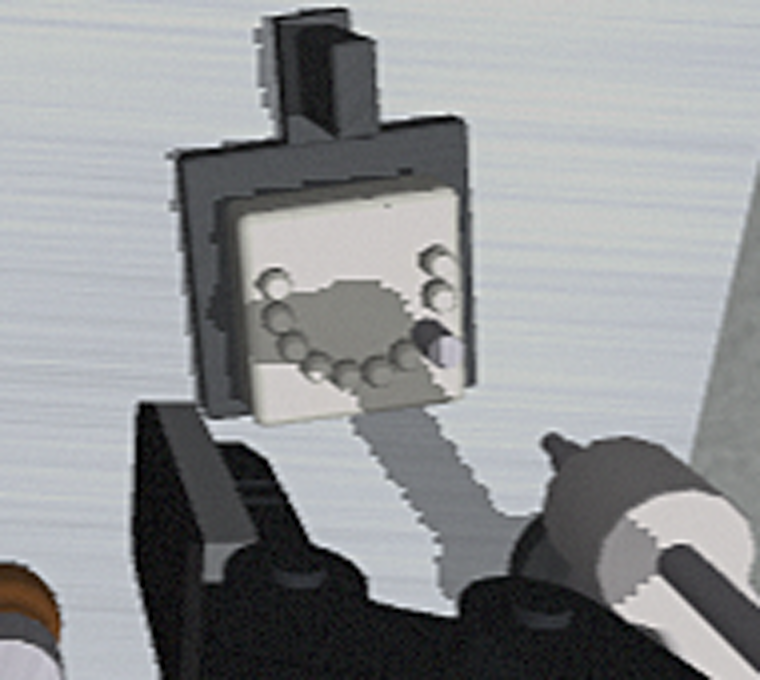

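View pics/s13.png

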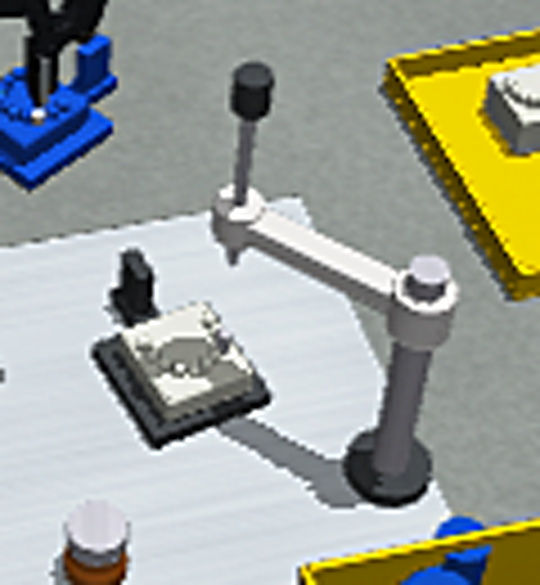

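Run:
```python
from h import *
for i in range(2):
    p,d,o=snap(f"w14{i}");W=cloud("wrist",d,o);print(abs(o['qd']).max());axis(W);stumptop(W,(.61,.037))
p,d=bot.camera("scene");W=cloud("scene",d)
o=bot.get_obs()
# scene pixel check: project rod point and stump hypothesis
for P in([.6098,.0376,.278],[.6098,.0376,.124],[.6098,.0376,.0605],[.6103,.036,.0605]):print(proj("scene",P))
```

```text
2.462404381638431
head 673 [609.93  37.91] rms 0.9260390635943754
plunger 21 [609.52  37.53] rms 0.3918101653875145
stump n 66 mean [610.48  35.66  60.15] mid [610.65  35.79  59.93] circ ((610.7077026367188, 35.70457458496094), 4.8574371337890625) px [400.  240.9]
1.2116371372998735
head 658 [609.92  37.88] rms 0.9060991502465527
plunger 21 [609.55  37.55] rms 0.26059278830319293
stump n 66 mean [610.56  35.83  60.2 ] mid [610.54  35.99  59.79] circ ((610.5076904296875, 36.08492660522461), 5.024712085723877) px [400.  241.9]
[345.53493094 205.07544963]
[340.74666421 247.56090726]
[339.00075894 263.05202091]
[338.52690017 263.31294405]
```

Request:
{"fn": "play_rows", "kwargs": {"rows": [[[-0.2,3,2],0,4],[[-0.2,6,5],0,4],[[-0.2,8,9],0,4],[[-0.2,9,13],0,4],[[-0.2,8,17],0,4],[[-0.2,6,20.5],0,4],[[-0.2,4,23.5],0,4],[[-0.2,2,25.5],0,4],[[-0.2,1,25.5],0,4],[[-0.2,1,25.5],0,4],[[-0.2,1,25.5],0,4],[[-0.2,1,25.5],0,4]]}}

```text
time: 19.32
ee_pos: [0.5462, 0.1635, 0.2394]
tcp_rot: [107.7, 89.9, -162.3]
wrist_force: [-0.9, 0.1, 0.3]
opening: 0.0398
```

Request:
{"fn": "play_rows", "kwargs": {"rows": [[[0,0,0],0,4],[[0,0,0],0,4],[[0,0,0],0,4]]}}

```text
time: 19.57
ee_pos: [0.5468, 0.1633, 0.2403]
tcp_rot: [-74.6, 90.0, 15.5]
wrist_force: [-0.1, 0.6, -0.0]
opening: 0.04
```

Run:
```python
from h import *
for i in range(2):
    p,d,o=snap(f"w15{i}");W=cloud("wrist",d,o);print(abs(o['qd']).max());axis(W);stumptop(W,(.61,.037))
go([.5395,.0072,.12],98)
```

```text
0.276676024632224
head 492 [610.21  37.53] rms 0.4263124695769403
plunger 20 [609.76  37.7 ] rms 0.48802329953335977
stump n 69 mean [610.55  36.77  60.13] mid [610.83  36.42  59.97] circ ((610.6890258789062, 36.572208404541016), 5.027809143066406) px [167.4 248.6]
0.32067514608725745
head 487 [610.21  37.57] rms 0.4329054254768005
plunger 20 [609.86  37.48] rms 0.32667080449146185
stump n 67 mean [610.72  36.84  60.23] mid [611.26  36.62  59.98] circ ((610.9345092773438, 36.566314697265625), 5.193370342254639) px [167.3 248.7]
tcp [0.5469 0.1635 0.2401] jaw 90.02 q6 16.6 shift [ 12.01   0.75 -15.63] turn -7.981725424510088 t 19.67 op 0.0403 F [-0.7 -0.4  0.1]
```

View pics/w151.png

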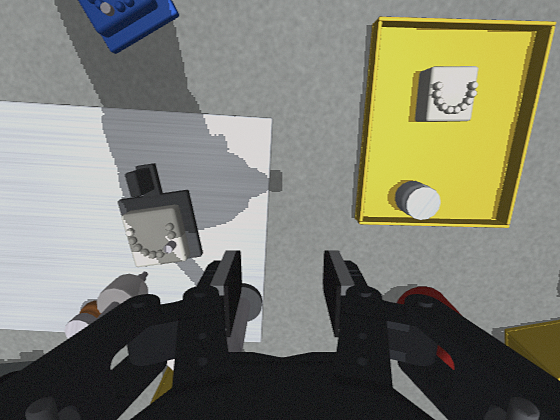

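The stump sits about 1.6 mm off the rod axis: (+0.7, -1.4) mm, averaged from two sides. There's time to trim that.

Request:
{"fn": "play_rows", "kwargs": {"rows": [[[0,3,-2],0,4],[[0,6,-5],0,4],[[0,7,-9],0,4],[[1,6,-12],-3,4],[[4,3,-15],-8,4],[[8,0.75,-15.6],-8,4],[[12,0.75,-15.6],-8,4],[[12,0.75,-15.6],-8,4],[[12,0.75,-15.6],-8,4],[[12,0.75,-15.6],-8,4]]}}

```text
time: 20.5
ee_pos: [0.5393, 0.0081, 0.121]
tcp_rot: [38.1, 90.0, 136.1]
wrist_force: [-0.0, 0.5, -0.3]
opening: 0.04
```

Run:
```python
from h import *
p,d,o=snap("w16");W=cloud("wrist",d,o)
b=(W[...,2]>.052)&(W[...,2]<.07)&(np.hypot(W[...,0]-.5385,W[...,1]-.0065)<.022);P=(W[b]-o['ee_pos'])@Rt(o);print(P.min(0),P.max(0))
go([.539,.0065,.03],98)
```

```text
[ 0.05996715 -0.01220798 -0.00765066] [0.06869349 0.0135065  0.0042057 ]
tcp [0.54   0.0082 0.1223] jaw 98.07 q6 -7.2 shift [ 9.23  0.15 -0.16] turn 0.06961115595575507 t 20.55 op 0.04 F [1.3 0.  0.4]
```

Request:
{"fn": "play_rows", "kwargs": {"rows": [[[3,0.1,-0.17],0,4],[[6,0.1,-0.17],0,4],[[8,0.1,-0.17],0,4],[[9.2,0.1,-0.17],0,4],[[9.2,0.1,-0.17],0,4],[[9.2,0.1,-0.17],0,4],[[9.2,0.1,-0.17],0,0],[[9.2,0.1,-0.17],0,0],[[9.2,0.1,-0.17],0,0],[[9.2,0.1,-0.17],0,0],[[9.2,0.1,-0.17],0,0]]}}

```text
time: 21.47
ee_pos: [0.5401, 0.0062, 0.0298]
tcp_rot: [-88.0, 89.8, 10.0]
wrist_force: [-0.8, 1.9, 6.5]
opening: 0.0112
```

Request:
{"fn": "play_rows", "kwargs": {"rows": [[[0,0,0],0,0],[[0,0.03,0.08],0,0],[[0,0.05,0.16],0,0],[[0,0.05,0.16],0,0],[[0,0.05,0.16],0,0],[[0,0.05,0.16],0,0]]}}

```text
time: 21.97
ee_pos: [0.5398, 0.007, 0.0298]
tcp_rot: [-111.9, 89.8, -13.9]
wrist_force: [1.4, -3.1, 6.3]
opening: 0.0115
```

Request:
{"fn": "play_rows", "kwargs": {"rows": [[[0,0.03,0.05],0,0],[[0,0.05,0.1],0,0],[[0,0.05,0.1],0,0],[[0,0.05,0.1],0,0]]}}

```text
time: 22.3
ee_pos: [0.5393, 0.0078, 0.0298]
tcp_rot: [-112.3, 89.8, -14.3]
wrist_force: [1.6, -3.8, 5.9]
opening: 0.0118
```

Request:
{"fn": "play_rows", "kwargs": {"rows": [[[0,0,0],0,2],[[0,0,0],0,3.5],[[0,0,0],0,4],[[0,0,0],0,4],[[-3,0,0],0,4],[[-6,0.5,-1],0,4],[[-10,0.5,-4],0,4],[[-14,0.5,-7],0,4],[[-18,0.5,-9],4,4],[[-21,0.5,-9.5],8,4],[[-21,0.5,-9.5],8,4],[[-21,0.5,-9.5],8,4]]}}

```text
time: 23.3
ee_pos: [0.547, -0.0873, 0.2409]
tcp_rot: [-98.7, 89.7, -8.8]
wrist_force: [0.0, -0.0, 0.2]
opening: 0.0401
```

Request:
{"fn": "play_rows", "kwargs": {"rows": [[[0,0,0],0,4],[[0,0,0],0,4],[[0,0,0],0,4],[[0,0,0],0,4]]}}

```text
time: 23.63
ee_pos: [0.5455, -0.0858, 0.2364]
tcp_rot: [79.7, 89.9, 169.8]
wrist_force: [-0.7, -0.0, 0.0]
opening: 0.0398
```

Run:
```python
from h import *
for i in range(2):
    p,d,o=snap(f"w17{i}");W=cloud("wrist",d,o);print(abs(o['qd']).max());axis(W);stumptop(W,(.61,.037))
# knob from scene
p,d=bot.camera("scene");W=cloud("scene",d)
b=(W[...,2]>.27)&(W[...,2]<.29)&(np.hypot(W[...,0]-.612,W[...,1]-.037)<.016);P=W[b];print('knobtop',np.median(P,0),len(P))
go([.6098,.0376,.31],98)
```

```text
0.4987327467411515
head 450 [609.9  37.8] rms 0.7058109344405629
plunger 23 [609.64  37.74] rms 0.3277827756060442
stump n 66 mean [609.87  36.03  60.09] mid [609.81  36.31  59.94] circ ((609.7866821289062, 36.34171676635742), 5.129644870758057) px [394.4 251.4]
0.4714390305898479
head 452 [609.82  37.78] rms 0.6663084766106308
plunger 21 [609.58  37.44] rms 0.26793172607910715
stump n 66 mean [609.94  36.03  60.08] mid [609.76  36.12  60.05] circ ((609.964599609375, 35.99944305419922), 5.215472221374512) px [394.4 251.2]
knobtop [0.61362916 0.03706219 0.27549587] 54
tcp [ 0.5457 -0.086   0.2372] jaw 90.07 q6 -9.0 shift [-7.29 -6.42 12.36] turn -7.930080614960858 t 23.78 op 0.0397 F [-0.6  0.6 -0.6]
```

Run:
```python
from h import *
go([.6098,.0376,.31],90)
```

```text
tcp [ 0.5457 -0.086   0.2372] jaw 90.07 q6 -9.0 shift [-7.29 -6.42 12.36] turn 0.06991938503914241 t 23.78 op 0.0397 F [-0.6  0.6 -0.6]
```

Request:
{"fn": "play_rows", "kwargs": {"rows": [[[-4,0,0],0,0],[[-7.5,0,0],0,0],[[-7.5,-2,3],0,0],[[-7.5,-4,6],0,0],[[-7.5,-6,9],0,0],[[-7.5,-6.4,12],0,0],[[-7.5,-6.4,12.35],0,0],[[-7.5,-6.4,12.35],0,0],[[-7.5,-6.4,12.35],0,0],[[-7.5,-6.4,12.35],0,0]]}}

```text
time: 24.62
ee_pos: [0.6096, 0.0363, 0.313]
tcp_rot: [-131.5, 90.0, -41.5]
wrist_force: [0.2, -0.3, 0.3]
opening: -0.0002
```

Run:
```python
from h import *
p,d=bot.camera("scene");cv2.imwrite("pics/s18.png",cv2.resize(p[100:310,270:430],None,fx=3.5,fy=2.8,interpolation=cv2.INTER_CUBIC))
go([.6098,.0376,.285],90)
```

```text
tcp [0.6096 0.0361 0.3131] jaw 89.97 q6 3.4 shift [ 2.81 -0.02  0.15] turn -0.027069075970899803 t 24.67 op -0.0003 F [-0.   0.1 -0. ]
```

View pics/s18.png

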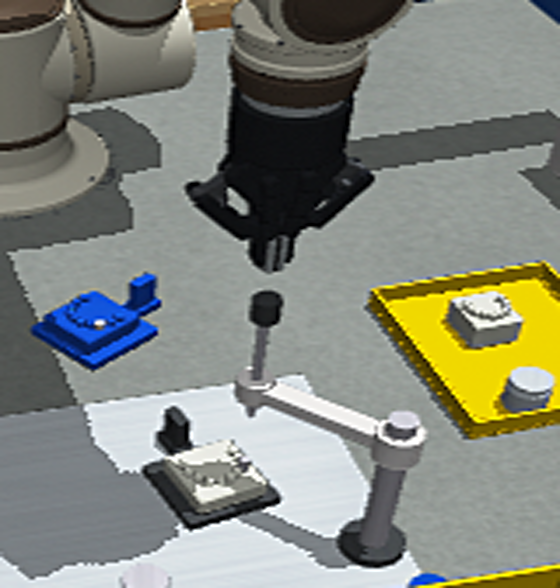

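Request:
{"fn": "play_rows", "kwargs": {"rows": [[[1.5,0,0.1],0,0],[[2.8,0,0.15],0,0],[[3.3,0,0.15],0,0],[[3.7,0,0.15],0,0],[[4.1,0,0.15],0,0],[[4.5,0,0.15],0,0],[[5,0,0.15],0,0],[[5.5,0,0.15],0,0],[[6,0,0.15],0,0],[[6.5,0,0.15],0,0],[[7,0,0.15],0,0],[[7,0,0.15],0,0]]}}

```text
time: 25.67
ee_pos: [0.6097, 0.0388, 0.2414]
tcp_rot: [80.2, 89.9, 170.2]
wrist_force: [0.1, -1.0, 0.2]
opening: -0.0
```

Run:
```python
from h import *
p,d=bot.camera("scene");cv2.imwrite("pics/s19.png",cv2.resize(p[100:310,270:430],None,fx=3.5,fy=2.8,interpolation=cv2.INTER_CUBIC))
go([.6098,.0376,.225],90)
```

```text
tcp [0.6096 0.039  0.2418] jaw 90.05 q6 3.6 shift [ 1.68 -0.02 -0.14] turn 0.05438882085633168 t 25.72 op -0.0001 F [-0.   0.2  0.7]
```

View pics/s19.png

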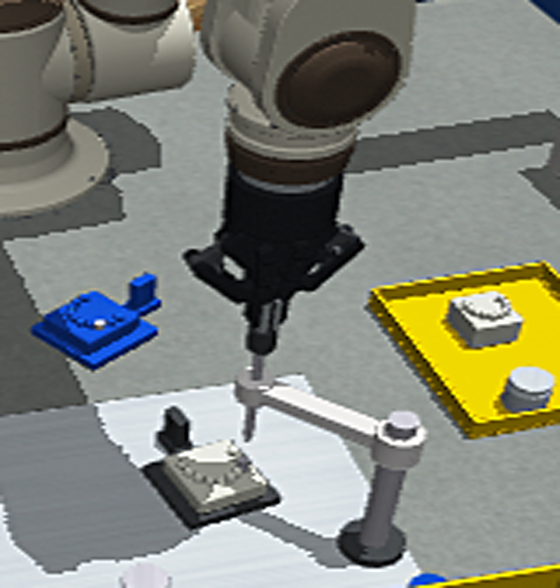

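Request:
{"fn": "play_rows", "kwargs": {"rows": [[[0.5,0,-0.1],0,0],[[1,0,-0.1],0,0],[[1.5,0,-0.1],0,0],[[2,0,-0.1],0,0],[[2.2,0,-0.1],0,0],[[2.2,0,-0.1],0,0]]}}

```text
time: 26.22
ee_pos: [0.6096, 0.0376, 0.2199]
tcp_rot: [110.0, 89.9, -159.9]
wrist_force: [0.3, 0.1, 0.1]
opening: 0.0001
```

Request:
{"fn": "play_rows", "kwargs": {"rows": [[[0.1,0,0],0,0],[[0.2,0,0],0,0],[[0.3,0,0],0,0],[[0.3,0,0],0,0]]}}

```text
time: 26.55
ee_pos: [0.6097, 0.0375, 0.2178]
tcp_rot: [140.9, 90.0, -129.1]
wrist_force: [-0.4, -0.1, 1.2]
opening: -0.0002
```

Request:
{"fn": "play_rows", "kwargs": {"rows": [[[0.1,0,0],0,0],[[0.15,0,0],0,0],[[0.2,0,0],0,0],[[0.2,0,0],0,0]]}}

```text
time: 26.88
ee_pos: [0.6098, 0.0376, 0.2157]
tcp_rot: [170.4, 90.0, -99.6]
wrist_force: [-0.8, -0.2, 1.5]
opening: 0.0004
```

Request:
{"fn": "play_rows", "kwargs": {"rows": [[[0.05,0,0],0,0],[[0.1,0,0],0,0],[[0.1,0,0],0,0],[[0.1,0,0],0,0]]}}

```text
time: 27.22
ee_pos: [0.6099, 0.0376, 0.2148]
tcp_rot: [-147.6, 90.0, -57.5]
wrist_force: [-2.2, -1.7, 3.5]
opening: 0.0002
```

Run:
```python
from h import *
F=[]
p,d=bot.camera("scene");cv2.imwrite("pics/s20.png",cv2.resize(p[220:300,310:380],None,fx=8,fy=7,interpolation=cv2.INTER_CUBIC))
go([.6098,.0376,.2142],90)
```

```text
tcp [0.6099 0.0377 0.2148] jaw 90.04 q6 3.5 shift [ 0.06  0.01 -0.01] turn 0.04075000319366495 t 27.27 op 0.0002 F [-1.5 -1.7  3.4]
```

View pics/s20.png

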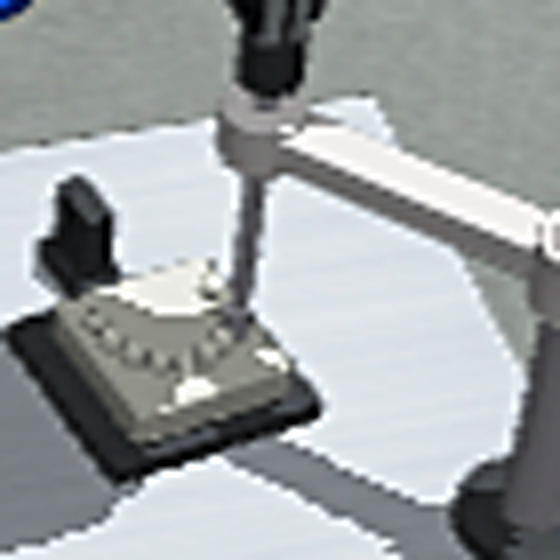

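Request:
{"fn": "play_rows", "kwargs": {"rows": [[[0.05,0,0],0,0],[[0.1,0,0],0,0],[[0.1,0,0],0,0],[[0.1,0,0],0,0]]}}

```text
time: 27.6
ee_pos: [0.6099, 0.0377, 0.214]
tcp_rot: [-103.5, 90.0, -13.5]
wrist_force: [-0.9, -2.5, 5.2]
opening: -0.0001
```

Request:
{"fn": "play_rows", "kwargs": {"rows": [[[0.05,0,0],0,0],[[0.05,0,0],0,0],[[0.05,0,0],0,0]]}}

```text
time: 27.85
ee_pos: [0.6099, 0.0376, 0.2135]
tcp_rot: [-98.1, 90.0, -8.1]
wrist_force: [-2.0, -1.7, 5.3]
opening: 0.0
```

Request:
{"fn": "play_rows", "kwargs": {"rows": [[[0.04,0,0],0,0],[[0.08,0,0],0,0],[[0.08,0,0],0,0],[[0.08,0,0],0,0]]}}

```text
time: 28.18
ee_pos: [0.6099, 0.0377, 0.213]
tcp_rot: [-95.1, 90.0, -5.0]
wrist_force: [-2.7, -2.1, 6.5]
opening: -0.0002
```

Request:
{"fn": "play_rows", "kwargs": {"rows": [[[0.04,0,0],0,0],[[0.08,0,0],0,0],[[0.08,0,0],0,0],[[0.08,0,0],0,0]]}}

```text
time: 28.52
ee_pos: [0.6099, 0.0377, 0.2124]
tcp_rot: [-91.9, 89.9, -1.8]
wrist_force: [-3.2, -1.2, 8.9]
opening: 0.0003
```

Request:
{"fn": "play_rows", "kwargs": {"rows": [[[-0.1,0,0],0,0],[[-0.4,0,0],0,0],[[-1.5,0,0],0,0],[[-5,0,0],0,0],[[-9,0,0],0,0],[[-12,2,-3],0,0],[[-12,5,-6.5],0,0],[[-10,7,-10],0,4],[[-6,7,-12.3],0,4],[[-2.5,6.4,-12.3],0,4],[[-2.5,6.4,-12.3],0,4],[[-2.5,6.4,-12.3],0,4]]}}

```text
time: 29.52
ee_pos: [0.5448, -0.0853, 0.2345]
tcp_rot: [76.0, 89.7, 166.0]
wrist_force: [-0.7, 0.0, 0.3]
opening: 0.0401
```

Request:
{"fn": "play_rows", "kwargs": {"rows": [[[0,0,0],0,4],[[0,0,0],0,4],[[0,0,0],0,4],[[0,0,0],0,4]]}}

```text
time: 29.85
ee_pos: [0.5468, -0.0848, 0.2385]
tcp_rot: [-97.0, 89.8, -6.9]
wrist_force: [-0.5, -0.4, -0.1]
opening: 0.0399
```

Run:
```python
from h import *
p,d,o=snap("w21");W=cloud("wrist",d,o);axis(W)
cv2.imwrite("pics/w21c.png",cv2.resize(p[170:310,330:500],None,fx=4.5,fy=4.2,interpolation=cv2.INTER_CUBIC))
for nm,zl,zh,r in(("rodlow",.078,.145,.008),("plung",.063,.071,.006)):
    P=W[(W[...,2]>zl)&(W[...,2]<zh)&(np.hypot(W[...,0]-.61,W[...,1]-.037)<r)];print(nm,len(P),P.min(0) if len(P) else'',P.max(0) if len(P) else '')
p,d=bot.camera("scene");W=cloud("scene",d);cv2.imwrite("pics/s21.png",cv2.resize(p[180:310,280:420],None,fx=5,fy=4.5,interpolation=cv2.INTER_CUBIC))
b=(W[...,2]>.19)&(W[...,2]<.3)&(np.hypot(W[...,0]-.612,W[...,1]-.037)<.016);P=W[b];print('knob',np.percentile(P[:,2],[50,80,90,99]),len(P))
go([.5457,-.086,.2372],90)
```

```text
head 469 [609.85  37.8 ] rms 0.419243313953264
plunger 57 [608.33  36.31] rms 0.6699919045338871
rodlow 297 [0.6048381  0.03314396 0.07809561] [0.61241722 0.04011956 0.13497248]
plung 19 [0.60525707 0.0334827  0.06538033] [0.61057197 0.0404166  0.07080644]
knob [0.20875155 0.21312855 0.21420385 0.21551054] 89
tcp [ 0.5465 -0.085   0.2377] jaw 90.08 q6 -8.9 shift [ 0.05  0.08 -0.1 ] turn 0.0836515369145161 t 29.95 op 0.0399 F [ 0.3 -0.3  0.1]
```

View pics/w21c.png

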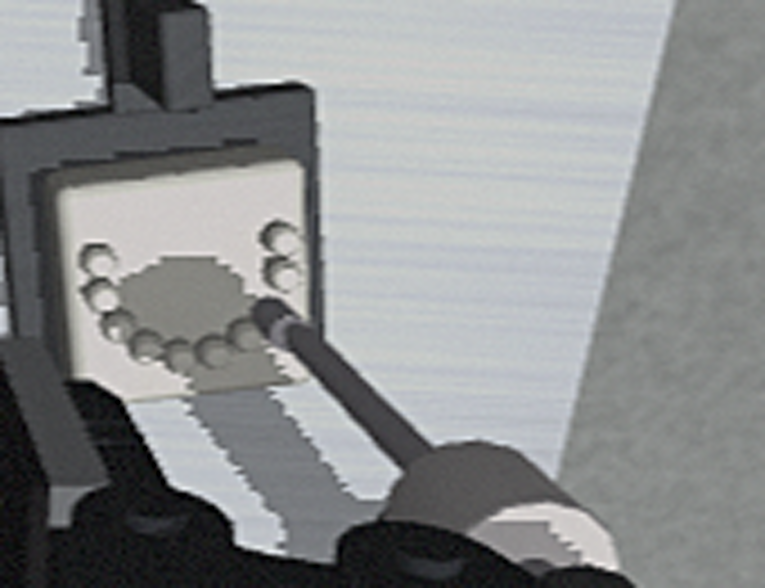

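View pics/s21.png

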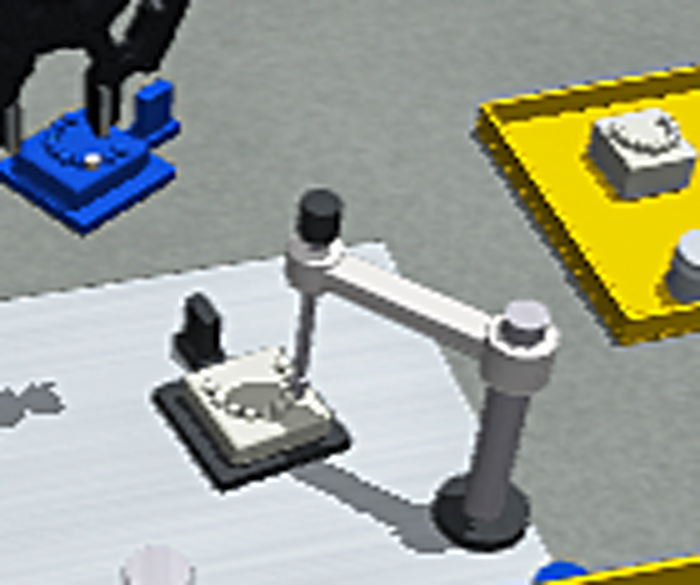

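Run:
```python
from h import *
print(bot.job_done())
```

```text
the job is handed in; nothing more can be done
None
```

The job is handed in at about 30 s of the 72 s: the cast is in the tray and the rod's spring tip rests on the stump. No verdict was reported.

- **Getting the cast out:** These moves keep the tool vertical, and in that position the hand cannot reach under the head. I gripped the fin and slid the work, and its foot nudged the cast about 7 cm clear. I then pulled the work back, lifted the cast and set it down in the tray. The last pictures show it upright and clear of the walls and the tin.
- **Stump under the rod:** I slid the work on its foot, let go, measured from both sides, and regripped the fin once to trim the position. The correction came out smaller than I commanded. My final estimate is about 1 mm off the rod axis (limit 3 mm). I took it from one side only, which read 1.5 mm. The other side had read about 0.5 mm less before the trim, so the two views disagreed by that much.
- **Rod on the stump:** I pushed the knob down with closed fingers until the wrist read 8.9 N. About 4 N of that is rod friction, so the spring was pressing with roughly 5 N. I then withdrew, and the spring should hold at up to about 4 N. I could not measure that force after letting go. The pictures show the tip on the stump and the rod staying down.
- **Bystanders:** In the pictures none appears to have moved; I did not measure this. The arm was clear of everything when I handed in.

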